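# Load the tile kiln's car and run it home

## Task

Load the kiln for the next firing: take the loose square kiln post that was left lying on the kiln car and lay it in the empty compartment of the wooden post crate, then lay every small terracotta tile blank that lies singly on the bench flat on the car's two white batts in neat side-by-side rows, three to a batt at most, each tile's long side square across the batt, no tile hanging over an edge and a gap of about a centimetre between neighbours so that none touch. Then run the loaded car into the kiln: it is stuck with grit, so push on its door or handle bar until it breaks free, and ease it slowly all the way home against the stop hidden inside, without shoving it fast or slamming it. Leave the other things on the bench where they are.

Things in the scene. Friction and masses are not known exactly. Their poses are not given: they have to be found in the camera images.
- kiln: Cold bench-top kiln, fixed: a grey box 272 mm wide (x), 310 deep (local y -310 to 0), 215 high; a controller box adds 70 mm on its +x side. Origin: bench level under the middle of its mouth, which faces local +y (212 mm wide, 45 to 175 mm up). A track 180 mm wide, 42 high runs out 335 mm along +y and carries the car.
- car (a joint): Travel of the kiln car into the kiln (along the kiln's -y), m. 0: fully out; starts at 0 to 0.03. Grit sticks it over the first 55 mm (it takes about 16 N to move); then it suddenly runs free at 3 N plus 12 N per m/s. A rigid stop hidden in the kiln ends the travel at 0.270, door shut. The handle bar can also pull it out again.
- door (a point): Middle of the outer face of the car's upright door, 115 mm above the bench. The door stands at the car's outer (+y) end: 258 mm wide (x), 40 mm thick, 46 to 184 mm above the bench; its outer face is 160 mm, its inner face 120 mm from the batts' middle along y. Moves with the car. Pushing here or on the bar moves the car.
- near_batt (a point): Centre of the top face of the batt nearer the robot: a white plate 84 mm wide (x), 190 long (y), top 108 mm above the bench, 8 mm above the car's slab (200 mm wide, 230 long). Axes as the kiln's; it moves with the car. A row of tiles runs along its y, each tile's x along the batt's x.
- far_batt (a point): Centre of the top face of the other, like batt, 112 mm farther along x (28 mm clear between the two batts).
- handle (a point): Middle of the car's handle bar: a round horizontal steel bar 16 mm thick, 116 mm long along the kiln's x, 160 mm above the bench, its axis 45 mm out from the door's outer face; two brackets join it to the door 45 mm either side. Can be pinched from above, one finger between bar and door. Moves with the car.
- crate: Wooden post crate, fixed to the bench, 55 mm high, walls 6 mm, floor 5 mm. Origin: centre of the underside of its empty compartment, 168 mm (x) by 108 mm (y) inside. The narrow second compartment at +y already holds a post.
- post: Kiln post: a loose square bar of off-white refractory, 120 x 40 x 40 mm, 360 g; x along its length, origin at the centre of its underside. It starts lying across the two batts.
- tile1: Plain unglazed terracotta tile blank, a flat block 66 x 50 x 24 mm (x, y, z), 150 g, both faces alike (either may be up). Origin: centre of its underside; x along its 66 mm length. Lies on the bench at the start. May be absent (None).
- tile2: Plain unglazed terracotta tile blank, a flat block 66 x 50 x 24 mm (x, y, z), 150 g, both faces alike (either may be up). Origin: centre of its underside; x along its 66 mm length. Lies on the bench at the start. May be absent (None).
- tile3: Plain unglazed terracotta tile blank, a flat block 66 x 50 x 24 mm (x, y, z), 150 g, both faces alike (either may be up). Origin: centre of its underside; x along its 66 mm length. Lies on the bench at the start. May be absent (None).
- tile4: Plain unglazed terracotta tile blank, a flat block 66 x 50 x 24 mm (x, y, z), 150 g, both faces alike (either may be up). Origin: centre of its underside; x along its 66 mm length. Lies on the bench at the start. May be absent (None).
- tile5: Plain unglazed terracotta tile blank, a flat block 66 x 50 x 24 mm (x, y, z), 150 g, both faces alike (either may be up). Origin: centre of its underside; x along its 66 mm length. Lies on the bench at the start. May be absent (None).
- tile6: Plain unglazed terracotta tile blank, a flat block 66 x 50 x 24 mm (x, y, z), 150 g, both faces alike (either may be up). Origin: centre of its underside; x along its 66 mm length. Lies on the bench at the start. May be absent (None).
- tea_glass: Empty tea glass, 60 mm across and 85 mm tall, on the bench; bystander. Origin: centre of its underside.
- hammer: Hammer, 240 mm long, lying on the bench; bystander.
- tile_stack: Stack of four glazed square tiles, 100 x 100 mm and 48 mm high; bystander.

How it is judged (in metres and radians):
On the way, in this order (a step that is already met when the one before it is completed fails the run):
1. the post is off the car and every tile lies on a batt in its row, the car still out (x of post in the frame of crate between -0.075 and 0.075 m and y of post in the frame of crate between -0.052 and 0.052 m and z of post in the frame of crate between -0.005 and 0.05 m and ((x of tile1 in the frame of near_batt between -0.012 and 0.012 m and y of tile1 in the frame of near_batt between -0.075 and 0.075 m and z of tile1 in the frame of near_batt between -0.004 and 0.03 m and angle between the x axis of tile1 and the x axis of near_batt, either way round below 0.13 rad and angle between the z axis of tile1 and the z axis of near_batt, either way round below 0.08 rad) or (x of tile1 in the frame of far_batt between -0.012 and 0.012 m and y of tile1 in the frame of far_batt between -0.075 and 0.075 m and z of tile1 in the frame of far_batt between -0.004 and 0.03 m and angle between the x axis of tile1 and the x axis of far_batt, either way round below 0.13 rad and angle between the z axis of tile1 and the z axis of far_batt, either way round below 0.08 rad)) and ((x of tile2 in the frame of near_batt between -0.012 and 0.012 m and y of tile2 in the frame of near_batt between -0.075 and 0.075 m and z of tile2 in the frame of near_batt between -0.004 and 0.03 m and angle between the x axis of tile2 and the x axis of near_batt, either way round below 0.13 rad and angle between the z axis of tile2 and the z axis of near_batt, either way round below 0.08 rad) or (x of tile2 in the frame of far_batt between -0.012 and 0.012 m and y of tile2 in the frame of far_batt between -0.075 and 0.075 m and z of tile2 in the frame of far_batt between -0.004 and 0.03 m and angle between the x axis of tile2 and the x axis of far_batt, either way round below 0.13 rad and angle between the z axis of tile2 and the z axis of far_batt, either way round below 0.08 rad)) and ((x of tile3 in the frame of near_batt between -0.012 and 0.012 m and y of tile3 in the frame of near_batt between -0.075 and 0.075 m and z of tile3 in the frame of near_batt between -0.004 and 0.03 m and angle between the x axis of tile3 and the x axis of near_batt, either way round below 0.13 rad and angle between the z axis of tile3 and the z axis of near_batt, either way round below 0.08 rad) or (x of tile3 in the frame of far_batt between -0.012 and 0.012 m and y of tile3 in the frame of far_batt between -0.075 and 0.075 m and z of tile3 in the frame of far_batt between -0.004 and 0.03 m and angle between the x axis of tile3 and the x axis of far_batt, either way round below 0.13 rad and angle between the z axis of tile3 and the z axis of far_batt, either way round below 0.08 rad)) and ((x of tile4 in the frame of near_batt between -0.012 and 0.012 m and y of tile4 in the frame of near_batt between -0.075 and 0.075 m and z of tile4 in the frame of near_batt between -0.004 and 0.03 m and angle between the x axis of tile4 and the x axis of near_batt, either way round below 0.13 rad and angle between the z axis of tile4 and the z axis of near_batt, either way round below 0.08 rad) or (x of tile4 in the frame of far_batt between -0.012 and 0.012 m and y of tile4 in the frame of far_batt between -0.075 and 0.075 m and z of tile4 in the frame of far_batt between -0.004 and 0.03 m and angle between the x axis of tile4 and the x axis of far_batt, either way round below 0.13 rad and angle between the z axis of tile4 and the z axis of far_batt, either way round below 0.08 rad)) and ((x of tile5 in the frame of near_batt between -0.012 and 0.012 m and y of tile5 in the frame of near_batt between -0.075 and 0.075 m and z of tile5 in the frame of near_batt between -0.004 and 0.03 m and angle between the x axis of tile5 and the x axis of near_batt, either way round below 0.13 rad and angle between the z axis of tile5 and the z axis of near_batt, either way round below 0.08 rad) or (x of tile5 in the frame of far_batt between -0.012 and 0.012 m and y of tile5 in the frame of far_batt between -0.075 and 0.075 m and z of tile5 in the frame of far_batt between -0.004 and 0.03 m and angle between the x axis of tile5 and the x axis of far_batt, either way round below 0.13 rad and angle between the z axis of tile5 and the z axis of far_batt, either way round below 0.08 rad)) and ((x of tile6 in the frame of near_batt between -0.012 and 0.012 m and y of tile6 in the frame of near_batt between -0.075 and 0.075 m and z of tile6 in the frame of near_batt between -0.004 and 0.03 m and angle between the x axis of tile6 and the x axis of near_batt, either way round below 0.13 rad and angle between the z axis of tile6 and the z axis of near_batt, either way round below 0.08 rad) or (x of tile6 in the frame of far_batt between -0.012 and 0.012 m and y of tile6 in the frame of far_batt between -0.075 and 0.075 m and z of tile6 in the frame of far_batt between -0.004 and 0.03 m and angle between the x axis of tile6 and the x axis of far_batt, either way round below 0.13 rad and angle between the z axis of tile6 and the z axis of far_batt, either way round below 0.08 rad)) and horizontal distance between tile1 and tile2 above 0.052 m and horizontal distance between each of tile1, tile2 and tile3 above 0.052 m and horizontal distance between each of tile1, tile2, tile3 and tile4 above 0.052 m and horizontal distance between each of tile1, tile2, tile3, tile4 and tile5 above 0.052 m and horizontal distance between each of tile1, tile2, tile3, tile4, tile5 and tile6 above 0.052 m and value of joint car below 0.15 m), for 0.2 s.
2. the car is home against its stop, still loaded (value of joint car above 0.266 m and ((x of tile1 in the frame of near_batt between -0.012 and 0.012 m and y of tile1 in the frame of near_batt between -0.075 and 0.075 m and z of tile1 in the frame of near_batt between -0.004 and 0.03 m and angle between the x axis of tile1 and the x axis of near_batt, either way round below 0.13 rad and angle between the z axis of tile1 and the z axis of near_batt, either way round below 0.08 rad) or (x of tile1 in the frame of far_batt between -0.012 and 0.012 m and y of tile1 in the frame of far_batt between -0.075 and 0.075 m and z of tile1 in the frame of far_batt between -0.004 and 0.03 m and angle between the x axis of tile1 and the x axis of far_batt, either way round below 0.13 rad and angle between the z axis of tile1 and the z axis of far_batt, either way round below 0.08 rad)) and ((x of tile2 in the frame of near_batt between -0.012 and 0.012 m and y of tile2 in the frame of near_batt between -0.075 and 0.075 m and z of tile2 in the frame of near_batt between -0.004 and 0.03 m and angle between the x axis of tile2 and the x axis of near_batt, either way round below 0.13 rad and angle between the z axis of tile2 and the z axis of near_batt, either way round below 0.08 rad) or (x of tile2 in the frame of far_batt between -0.012 and 0.012 m and y of tile2 in the frame of far_batt between -0.075 and 0.075 m and z of tile2 in the frame of far_batt between -0.004 and 0.03 m and angle between the x axis of tile2 and the x axis of far_batt, either way round below 0.13 rad and angle between the z axis of tile2 and the z axis of far_batt, either way round below 0.08 rad)) and ((x of tile3 in the frame of near_batt between -0.012 and 0.012 m and y of tile3 in the frame of near_batt between -0.075 and 0.075 m and z of tile3 in the frame of near_batt between -0.004 and 0.03 m and angle between the x axis of tile3 and the x axis of near_batt, either way round below 0.13 rad and angle between the z axis of tile3 and the z axis of near_batt, either way round below 0.08 rad) or (x of tile3 in the frame of far_batt between -0.012 and 0.012 m and y of tile3 in the frame of far_batt between -0.075 and 0.075 m and z of tile3 in the frame of far_batt between -0.004 and 0.03 m and angle between the x axis of tile3 and the x axis of far_batt, either way round below 0.13 rad and angle between the z axis of tile3 and the z axis of far_batt, either way round below 0.08 rad)) and ((x of tile4 in the frame of near_batt between -0.012 and 0.012 m and y of tile4 in the frame of near_batt between -0.075 and 0.075 m and z of tile4 in the frame of near_batt between -0.004 and 0.03 m and angle between the x axis of tile4 and the x axis of near_batt, either way round below 0.13 rad and angle between the z axis of tile4 and the z axis of near_batt, either way round below 0.08 rad) or (x of tile4 in the frame of far_batt between -0.012 and 0.012 m and y of tile4 in the frame of far_batt between -0.075 and 0.075 m and z of tile4 in the frame of far_batt between -0.004 and 0.03 m and angle between the x axis of tile4 and the x axis of far_batt, either way round below 0.13 rad and angle between the z axis of tile4 and the z axis of far_batt, either way round below 0.08 rad)) and ((x of tile5 in the frame of near_batt between -0.012 and 0.012 m and y of tile5 in the frame of near_batt between -0.075 and 0.075 m and z of tile5 in the frame of near_batt between -0.004 and 0.03 m and angle between the x axis of tile5 and the x axis of near_batt, either way round below 0.13 rad and angle between the z axis of tile5 and the z axis of near_batt, either way round below 0.08 rad) or (x of tile5 in the frame of far_batt between -0.012 and 0.012 m and y of tile5 in the frame of far_batt between -0.075 and 0.075 m and z of tile5 in the frame of far_batt between -0.004 and 0.03 m and angle between the x axis of tile5 and the x axis of far_batt, either way round below 0.13 rad and angle between the z axis of tile5 and the z axis of far_batt, either way round below 0.08 rad)) and ((x of tile6 in the frame of near_batt between -0.012 and 0.012 m and y of tile6 in the frame of near_batt between -0.075 and 0.075 m and z of tile6 in the frame of near_batt between -0.004 and 0.03 m and angle between the x axis of tile6 and the x axis of near_batt, either way round below 0.13 rad and angle between the z axis of tile6 and the z axis of near_batt, either way round below 0.08 rad) or (x of tile6 in the frame of far_batt between -0.012 and 0.012 m and y of tile6 in the frame of far_batt between -0.075 and 0.075 m and z of tile6 in the frame of far_batt between -0.004 and 0.03 m and angle between the x axis of tile6 and the x axis of far_batt, either way round below 0.13 rad and angle between the z axis of tile6 and the z axis of far_batt, either way round below 0.08 rad))), for 0.3 s.
At the end, for the whole second after the job is handed in: Car within 4 mm of its stop; each tile flat on a batt, centre within 12 mm of its centre line and 75 mm of its middle, square within 0.13 rad, tile centres at least 52 mm apart (not touching); post in the empty crate compartment; all at rest (all of step 2 and x of post in the frame of crate between -0.075 and 0.075 m and y of post in the frame of crate between -0.052 and 0.052 m and z of post in the frame of crate between -0.005 and 0.05 m and horizontal distance between tile1 and tile2 above 0.052 m and horizontal distance between each of tile1, tile2 and tile3 above 0.052 m and horizontal distance between each of tile1, tile2, tile3 and tile4 above 0.052 m and horizontal distance between each of tile1, tile2, tile3, tile4 and tile5 above 0.052 m and horizontal distance between each of tile1, tile2, tile3, tile4, tile5 and tile6 above 0.052 m and linear speed of each of tile1, tile2, tile3, tile4, tile5, tile6, post below 0.02 m/s).
It fails at once if the car is shoved faster than 0.25 m/s (velocity of joint car above 0.25 m/s).
It fails at once if the car is slammed into its stop (over 0.12 m/s in the last 10 mm) (value of joint car above 0.26 m and velocity of joint car above 0.12 m/s).
It fails at once if another thing on the bench is moved more than 30 mm (distance of any of tea_glass, hammer, tile_stack from where it was at the start of the episode above 0.03 m).
Of tile1, tile2, tile3, tile4, tile5, tile6 only 4 to 6 are there at a start; the rules pass over those that are not, and their reading is None.
At some moment in a run one of post may be knocked a few centimetres aside while the robot is not near it.
Once in a run the grip may slacken for a moment while it holds something.
It also fails if it takes over 210 s, if anything falls off the work surface, if the arm or the gripper's body presses on something with over 40 N, if the wrist force passes 120 N, or if a joint passes its speed limit or range.

## Robot

A 6-joint arm with a two-finger parallel gripper is mounted at the origin on the work surface. World frame = base frame: x ahead of the robot, y to its left, z up, the work surface at z = 0. Lengths are in mm, angles in rad, forces in N, time in s.
With the tool pointing down it reaches from about 350 to 975 mm from the base axis. Payload 7.1 kg.
Tool frame: the origin (TCP) lies at the very end of the fingers, on their centre line; the grasp point (between the pads) lies 19 mm behind it; z points along the fingers, y is the line along which they close (so a half turn about z gives the same grasp; the last joint's range is limited). The gripper opens to 88 mm and grips with 3 to 60 N. Pads are 20 mm wide; open, the fingers measure 115 mm over their backs; the gripper's body (75 mm by 178 mm) begins 61 mm behind the grasp point.
Start: joints at [1.312, 0.423, 1.63, -0, 1.089, -0.019], TCP at [148.411, 607.107, 200.575] pointing down, gripper open.
Joint ranges: [-3, 3], [-0.9, 2.11], [0.09, 2.58], [-1.31, 4.45], [0.11, 2.69], [-2.54, 2.54]. Speed limits (rad/s): [2.39, 2.39, 3.01, 3.14, 3.14, 3.14].

## Interface

Orientations are given as a rotation vector (axis times angle).
In Python, from workcell import sensors, imaging, close_job gives the robot as it stands. The module is installed in compiled form; this text tells all that it offers.
- The arm moves only by the tool servo_tool, never from a script. Its argument "steps" is a list of rows, each a list of 3 entries, a list of its own where there are three numbers: the shift along the world's x, y, z in m, then the turn, a rotation vector about the world's x, y, z in degrees, then the opening, from -1 (shut) to 1 (fully open). A call has exactly 8 rows; each row shifts and turns the commanded pose from where the row before left it; what a row does not reach is not made up. A row lasts 1/12 s, in which the tool goes at most 41.7 mm and 7.16 degrees, less where a joint would pass 70% of its speed; a pose out of reach is approached as far as the arm can. A call is refused whole if a number of a shift passes 0.0417 or a number of a turn 7.16, either way. A call with a gripper value outside its range is refused whole. The fingers move at their own pace and stop on an object; the grip force is fixed at half the most. Time passes only in rows, so rows that do not move let the fingers close, or fill a call up. It gives the time, the measured TCP pose, the force, the opening and the grip force at its end, in the units of the state.
- sensors.get_obs(): the state, without advancing time (a new reading comes with each control period).
- imaging.get_image(name): name is "scene" or "top" or "wrist"; returns a dict with "color" (480x640x3 uint8, blue, green, red), "range_z" (480x640 float32, mm along the optical axis (not along the pixel's ray), 0 where there is no reading), "vertical_fov" (degrees; the focal length in pixels is half the picture's height over the tangent of half this angle, whatever the lens; pixels are square), "cx", "cy" (the principal point, pixels), "k1" (the pictures are not rectified: a ray, as slopes to the right and down, at radius r is drawn at 1 + k1 r^2 times it, then the intrinsics apply), "rvec" (rotation vector, rad) and "tvec" (3), from world to camera coordinates, as OpenCV has them; the wrist camera has in their place "tool_from_camera" (4x4, takes a point from camera to tool coordinates, whose origin is the TCP and whose axes are the flange's). Camera axes: x right, y down, z forward; pixel columns grow to the right and rows downward; lengths in mm; the calibration is good to about 2 mm. A picture is of the moment at which its call begins: read the wrist's pose just before it.
- close_job(): hands the job in; it is judged then, once.
The state is a dict: "t": time; "qpos": joint angles; "qvel": joint speeds; "joint_torque": joint torques, N m; "ee_pos": TCP position; "orientation": TCP orientation; "ft_force": force on the tool from outside, world axes, zero at the start; "moment": the same for the moment, N m; "width": finger opening in mm; "grasp_force": force on a finger pad.
Only numpy, scipy, OpenCV 4.12 (cv2) and the standard library are available. Lean on these libraries where they do the work, as an engineer would, in place of code of your own. Each camera call takes 0.05 s, during which the arm holds its last target. There are 200 camera calls.

## Working session

There is one attempt and no reset: what is moved stays moved. The work goes in short steps, Python scripts to look and compute and a tool call to move; the robot and the scene stay as the last step left them, time stands still between calls to the robot, and variables do not carry over. Pictures are saved under pics/ and viewed, at most 14 in all, crops included, and the job is handed in when it is done.

Besides the shell and the picture viewer there is one more tool, called after ">>>" as a command line: name --argument value ..., lists and objects as JSON in quotes. servo_tool: Moves the arm, as the interface text tells. Its arguments: {"type":"object","properties":{"steps":{"type":"array"}},"required":["steps"]}

```bash
mkdir -p pics
cat > h.py <<'E'
import numpy as np, cv2
from workcell import sensors, imaging
def grab(n):
    o=sensors.get_obs(); d=imaging.get_image(n); f=240/np.tan(np.radians(d['vertical_fov'])/2)
    d['K']=np.array([[f,0,d['cx']],[0,f,d['cy']],[0,0,1]]); 
    if 'rvec' in d and d['rvec'] is not None:
        R=cv2.Rodrigues(np.array(d['rvec'],float))[0]; t=np.array(d['tvec'],float).ravel()
        d['Rc']=R.T; d['C']=-R.T@t
    else:
        T=np.array(d['tool_from_camera']); Rt=cv2.Rodrigues(np.array(o['orientation'],float))[0]
        d['Rc']=Rt@T[:3,:3]; d['C']=Rt@T[:3,3]+np.array(o['ee_pos'])
    return d
def rays(d,uv):
    p=(np.asarray(uv,float).reshape(-1,2)-[d['cx'],d['cy']])/d['K'][0,0]
    s=p.copy()
    for _ in range(20): s=p/(1+d['k1']*(s**2).sum(1,keepdims=True))
    return np.c_[s,np.ones(len(s))]
def onplane(d,uv,z):
    r=rays(d,uv)@d['Rc'].T
    return d['C']+r*((z-d['C'][2])/r[:,2:])
def cloud(d):
    v,u=np.mgrid[0:480,0:640]; r=rays(d,np.c_[u.ravel(),v.ravel()])
    P=d['C']+(r*d['range_z'].reshape(-1,1))@d['Rc'].T
    P[d['range_z'].ravel()<=0]=np.nan
    return P.reshape(480,640,3)
E
python3 - <<'E'
from h import *
import pickle
for n in ['scene','top']:
    d=grab(n); cv2.imwrite(f'pics/{n}0.png',d['color']); print(n,d['C'],d['Rc'][:,2],d['k1']); pickle.dump(d,open(n+'0.pkl','wb'))
print(sensors.get_obs())
E
```

```text
scene [1007.33557114  392.22804435  800.25933986] [-0.55354426 -0.37969795 -0.74122751] -0.07123220296676326
top [ 379.77261789   38.56847911 1296.10668674] [ 0.13261126 -0.0133385  -0.99107837] -0.04330711650967379
{'t': 0.1, 'qpos': array([ 1.31202799e+00,  4.23765157e-01,  1.63059113e+00,  1.30232985e-05,
        1.08860517e+00, -1.90131381e-02]), 'qvel': array([-0.0007408 , -0.00248696, -0.00180462,  0.00133865, -0.00071132,
       -0.00020154]), 'joint_torque': array([-7.21278757e-04, -5.45615387e+01, -2.74318260e+01,  6.44133543e-02,
        1.89078046e-02, -3.78978939e-05]), 'ee_pos': array([148.26046728, 606.62018144, 199.88781269]), 'orientation': array([-3.75690537e-01, -3.11884499e+00,  2.12676689e-03]), 'ft_force': array([-0.58504108,  0.5815923 , -0.21535157]), 'moment': array([-0.02804042, -0.01593449, -0.00300439]), 'grasp_force': 0.0, 'width': 87.8496763095754}
```

View pics/top0.png

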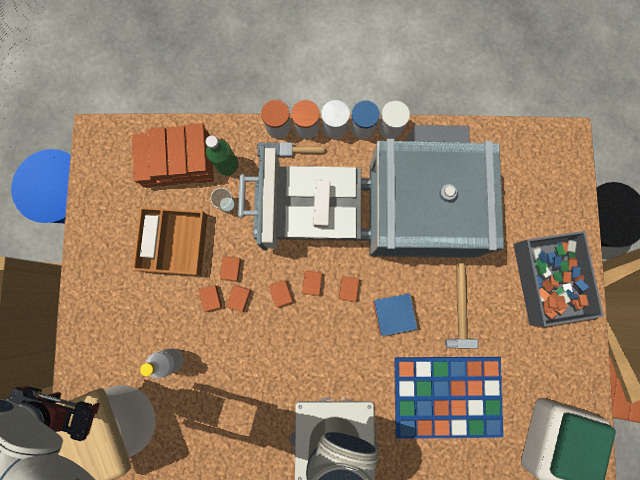

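View pics/scene0.png

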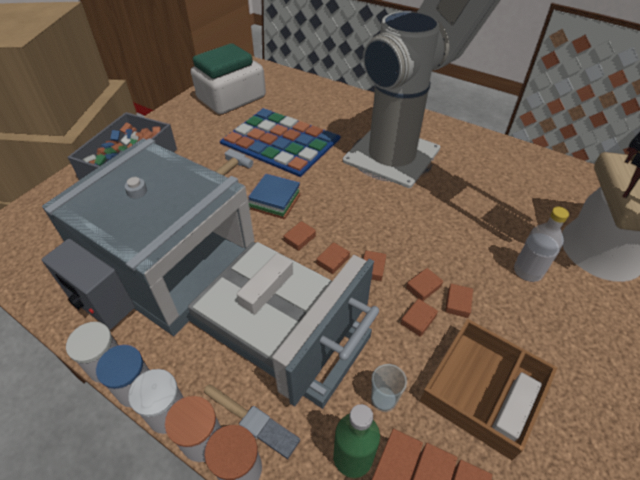

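```bash
cat >> h.py <<'E'
def rects(d,mask,z,amin=80,amax=1e6):
    out=[]
    cs,_=cv2.findContours(mask.astype(np.uint8),cv2.RETR_EXTERNAL,cv2.CHAIN_APPROX_NONE)
    for c in cs:
        if not amin<cv2.contourArea(c)<amax: continue
        p=onplane(d,c.reshape(-1,2),z)[:,:2].astype(np.float32)
        m=cv2.minAreaRect(p); b=cv2.boxPoints(m); e1=b[1]-b[0]; e2=b[2]-b[1]
        if np.linalg.norm(e1)<np.linalg.norm(e2): e1,e2=e2,e1
        a=np.degrees(np.arctan2(e1[1],e1[0])); a=(a+90)%180-90
        out.append((np.round(m[0],1),round(float(np.linalg.norm(e1)),1),round(float(np.linalg.norm(e2)),1),round(float(a),1),np.round(c.reshape(-1,2).mean(0))))
    return out
def lab(d): return cv2.cvtColor(cv2.cvtColor(d['color'],cv2.COLOR_BGR2HSV),cv2.COLOR_BGR2RGB) if 0 else cv2.cvtColor(d['color'],cv2.COLOR_BGR2HSV).astype(int)
E
python3 - <<'E'
from h import *
import pickle
d=pickle.load(open('top0.pkl','rb')); P=cloud(d); H=lab(d)
for u,v in [(230,268),(313,283),(260,320),(300,185),(321,200),(266,190),(170,220),(222,202),(150,235)]: print(u,v,H[v,u],d['color'][v,u],P[v,u].round())
red=((H[...,0]<9)|(H[...,0]>172))&(H[...,1]>120)&(P[...,0]>0)
z=P[...,2]
for r in rects(d,red&(z<40)&(P[...,1]>-200),24): print('tile',*r)
wh=(H[...,1]<45)&(H[...,2]>150)
for r in rects(d,wh&(z>95)&(z<122),108): print('batt',*r)
for r in rects(d,wh&(z>135)&(z<165),148): print('post',*r)
for r in rects(d,(z>175)&(z<195)&(P[...,1]>0),184): print('door',*r)
for r in rects(d,(z>45)&(z<65)&(P[...,1]>200),55): print('crate',*r)
for r in rects(d,(z>150)&(z<170)&(P[...,1]>100),160,20): print('bar',*r)
E
```

```text
230 268 [ 10 159 196] [ 74 115 196] [477. 294.  25.]
313 283 [  9 163 191] [ 69 106 191] [436.  58.  22.]
260 320 [ 14 124 168] [ 86 125 168] [331. 209.  -1.]
300 185 [ 33  12 235] [224 235 234] [698.  94. 106.]
321 200 [ 19  18 238] [221 232 238] [647.  37. 149.]
266 190 [ 22  20 228] [210 223 228] [666. 178. 176.]
170 220 [ 14 159  90] [34 61 90] [618. 478.   8.]
222 202 [ 49  15 189] [178 189 182] [673. 329.   3.]
150 235 [ 18  18 238] [221 231 238] [568. 521.  43.]
batt [   3.3 -615.5] 191.2 166.5 -16.7 [561. 439.]
batt [597.7  36.3] 183.3 84.8 -89.7 [322. 223.]
batt [701.6  35.5] 183.1 95.3 -89.6 [322. 182.]
batt [ 906.6 -169.1] 78.7 76.9 43.4 [395. 113.]
batt [906.   -2.3] 76.9 75.6 0.3 [335. 113.]
post [641.1  35.6] 116.7 39.6 -2.2 [321. 202.]
door [ 78.4 530. ] 206.4 15.7 24.3 [114. 427.]
door [219.5 455.9] 31.8 30.9 -89.3 [147. 369.]
door [652.9 177.2] 255.3 40.8 -0.5 [266. 195.]
crate [ 77.7 539. ] 152.3 51.4 25.8 [135. 415.]
crate [551.8 465.5] 184.0 180.2 86.3 [168. 240.]
crate [729.9 457.2] 217.6 50.2 -71.4 [178. 177.]
bar [ 76.7 527.1] 80.8 14.6 22.9 [119. 426.]
bar [222.6 447.7] 27.4 13.1 14.1 [155. 366.]
bar [655.6 226.4] 114.3 49.6 -0.2 [246. 196.]
bar [780.4 312.9] 33.7 21.8 -57.2 [217. 149.]
```

Run:
```python
from h import *
import pickle
d=pickle.load(open('top0.pkl','rb')); P=cloud(d); H=lab(d); z=P[...,2]
A=cv2.cvtColor(d['color'],cv2.COLOR_BGR2LAB)[...,1].astype(int)
m=(z>16)&(z<34)&(H[...,0]<13)&(P[...,0]>300)&(P[...,0]<550)&(P[...,1]>-60)&(P[...,1]<360)
for r in rects(d,m,24): print('tile h',*r)
m2=(H[...,0]<12)&(H[...,1]>140)&(A>148)&(P[...,0]>300)&(P[...,0]<550)&(P[...,1]>-60)&(P[...,1]<360)&(z>9)
for r in rects(d,m2,24): print('tile c',*r)
k=(z>205)&(z<240)&(P[...,1]<50)&(P[...,0]>450)
for r in rects(d,k,215): print('kiln',*r)
for x in (560,600,650,700): 
    q=P[k&(abs(P[...,0]-x)<4)]; print(x,q[:,1].max().round(), q[q[:,1].argmax()].round())
for r in rects(d,(z>60)&(z<120)&(P[...,1]>280)&(P[...,1]<360)&(P[...,0]>600)&(P[...,0]<720),85,20): print('glass',*r)
c=(z>40)&(z<66)&(P[...,1]>330)&(P[...,0]<680)&(P[...,0]>430)&(H[...,0]>8)&(H[...,0]<25)&(H[...,1]>90)
for r in rects(d,c,55): print('crate',*r)
```

```text
tile h [392.8 339.8] 67.3 39.5 2.1 [212. 298.]
tile h [393.  269.9] 63.4 51.6 -17.9 [238. 298.]
tile h [406.  149.8] 64.5 49.9 19.2 [280. 294.]
tile h [420.5 -39.8] 65.4 43.7 -6.9 [347. 289.]
tile h [436.7  61.2] 64.9 49.7 -6.1 [312. 283.]
tile h [476.  294.3] 65.3 52.0 -6.2 [230. 268.]
tile c [392.6 341.2] 67.0 36.7 2.1 [211. 299.]
tile c [393.2 270.7] 63.4 48.0 -18.0 [237. 298.]
tile c [406.3 150.8] 63.4 48.0 19.3 [280. 293.]
tile c [421.  -36.6] 64.8 42.4 -0.2 [347. 289.]
tile c [437.1  62. ] 64.2 48.1 -6.1 [312. 283.]
tile c [476.7 296.3] 64.4 48.1 -6.5 [229. 268.]
kiln [ 652.2 -258.3] 308.5 282.2 89.2 [439. 195.]
560 -103.0 [ 560. -103.  215.]
600 -104.0 [ 603. -104.  213.]
650 -104.0 [ 648. -104.  215.]
700 -104.0 [ 699. -104.  216.]
glass [664.7 313.1] 61.3 59.4 -89.7 [221. 198.]
crate [551.4 465.1] 184.7 181.1 86.2 [168. 241.]
```

>>> servo_tool --steps '[[[0.0205, -0.0238, 0.012], [0, 0, 0.5], 1], [[0.0205, -0.0238, 0.012], [0, 0, 0.5], 1], [[0.0205, -0.0238, 0.012], [0, 0, 0.5], 1], [[0.0205, -0.0238, 0.012], [0, 0, 0.5], 1], [[0.0205, -0.0238, 0.012], [0, 0, 0.5], 1], [[0.0205, -0.0238, 0.012], [0, 0, 0.5], 1], [[0.0205, -0.0238, 0.012], [0, 0, 0.5], 1], [[0.0205, -0.0238, 0.012], [0, 0, 0.5], 1]]'

```text
t: 0.77
ee_pos: [313.0, 415.2, 296.9]
orientation: [-0.266, -3.13, 0.001]
ft_force: [0.8, 0.0, 0.7]
width: 88.0
grasp_force: 0.0
```

>>> servo_tool --steps '[[[0.0205, -0.0238, 0], [0, 0, 0.5], 1], [[0.0205, -0.0238, 0], [0, 0, 0.5], 1], [[0.0205, -0.0238, 0], [0, 0, 0.5], 1], [[0.0205, -0.0238, 0], [0, 0, 0.5], 1], [[0.0205, -0.0238, 0], [0, 0, 0.5], 1], [[0.0205, -0.0238, 0], [0, 0, 0.5], 1], [[0.0205, -0.0238, 0], [0, 0, 0.5], 1], [[0.0205, -0.0238, 0], [0, 0, 0.5], 1]]'

```text
t: 1.43
ee_pos: [477.0, 224.9, 296.3]
orientation: [-0.157, -3.137, 0.0]
ft_force: [-0.2, 0.1, 0.2]
width: 87.5
grasp_force: 0.0
```

>>> servo_tool --steps '[[[0.0205, -0.0238, 0], [0, 0, 0.5], 1], [[0.0205, -0.0238, 0], [0, 0, 0.5], 1], [[0.0205, -0.0238, 0], [0, 0, 0.5], 1], [[0.0205, -0.0238, 0], [0, 0, 0.5], 1], [[0.0205, -0.0238, 0], [0, 0, 0.5], 0.5], [[0.0205, -0.0238, 0], [0, 0, 0.5], 0.5], [[0.0205, -0.0238, 0], [0, 0, 0.5], 0.5], [[0.0205, -0.0238, 0], [0, 0, 0.5], 0.5]]'

```text
t: 2.1
ee_pos: [641.0, 34.5, 296.1]
orientation: [-0.047, -3.14, -0.0]
ft_force: [1.5, -0.7, 0.4]
width: 66.8
grasp_force: 0.0
```

```bash
cat >> h.py <<'E'
def pose():
    o=sensors.get_obs(); R=cv2.Rodrigues(np.array(o['orientation'],float))[0]
    return o['ee_pos'].round(1), round(float(np.degrees(np.arctan2(R[1,1],R[0,1]))),2), R[:,2].round(4)
E
python3 - <<'E'
from h import *
import pickle
d=pickle.load(open('top0.pkl','rb')); P=cloud(d); H=lab(d); z=P[...,2]
m=(z>16)&(z<34)&(H[...,0]<13)&(P[...,0]>300)&(P[...,0]<550)&(P[...,1]>-100)&(P[...,1]<400)
for r in rects(d,m,24): print('tile h',*r)
print(pose())
w=grab('wrist'); cv2.imwrite('pics/w1.png',w['color']); print(w['C'],w['Rc'][:,2])
P=cloud(w);H=lab(w)
for r in rects(w,(P[...,2]>138)&(P[...,2]<160)&(H[...,1]<50)&(H[...,2]>150),148,500): print(*r)
E
```

```text
tile h [393.2 350.3] 65.6 51.0 16.2 [209. 298.]
tile h [393.  269.9] 63.4 51.6 -17.9 [238. 298.]
tile h [406.  149.8] 64.5 49.9 19.2 [280. 294.]
tile h [420.1 -42.9] 65.4 49.2 -7.6 [349. 289.]
tile h [436.7  61.2] 64.9 49.7 -6.1 [312. 283.]
tile h [476.  294.3] 65.3 52.0 -6.2 [230. 268.]
(array([641. ,  34.5, 296.1]), 88.28, array([-9.e-04,  0.e+00, -1.e+00]))
[573.7146483   37.67653183 479.54238658] [ 0.24845867 -0.00721856 -0.9686156 ]
[642.4  39.7] 117.6 39.4 -2.4 [323. 222.]
```

View pics/w1.png

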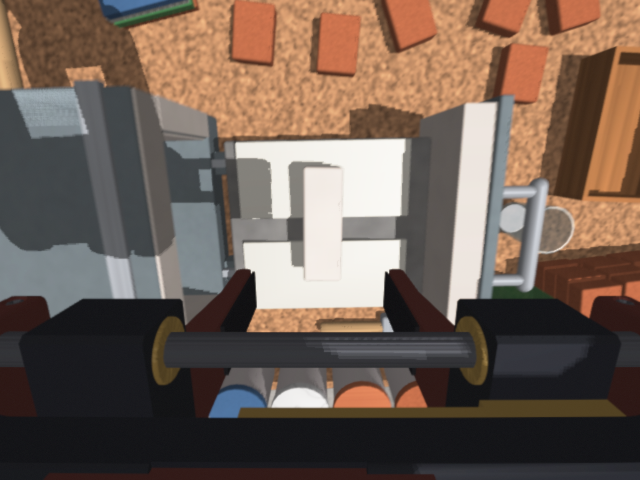

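>>> servo_tool --steps '[[[0.001, 0.0035, -0.026], [0, 0, -0.4], 0.5], [[0, 0, -0.026], [0, 0, 0], 0.5], [[0, 0, -0.026], [0, 0, 0], 0.5], [[0, 0, -0.026], [0, 0, 0], 0.5], [[0, 0, -0.026], [0, 0, 0], 0.5], [[0, 0, -0.026], [0, 0, 0], 0.5], [[0, 0, -0.014], [0, 0, 0], 0.5], [[0, 0, -0.01], [0, 0, 0], 0.5]]'

```text
t: 2.82
ee_pos: [639.8, 39.5, 114.0]
orientation: [-0.059, -3.137, 0.0]
ft_force: [0.1, 0.3, 0.4]
width: 66.2
grasp_force: 0.0
```

>>> servo_tool --steps '[[[0, 0, 0], [0, 0, 0], 0.1], [[0, 0, 0], [0, 0, 0], 0], [[0, 0, 0], [0, 0, 0], -0.3], [[0, 0, 0], [0, 0, 0], -0.3], [[0, 0, 0], [0, 0, 0], -0.3], [[0, 0, 0], [0, 0, 0], -0.3], [[0, 0, 0], [0, 0, 0], -0.3], [[0, 0, 0], [0, 0, 0], -0.3]]'

```text
t: 3.48
ee_pos: [642.3, 39.3, 118.0]
orientation: [0.059, 3.139, -0.0]
ft_force: [-2.0, -0.3, 6.2]
width: 39.3
grasp_force: 30.0
```

>>> servo_tool --steps '[[[0, 0, 0.01], [0, 0, 0], -0.3], [[0, 0, 0.02], [0, 0, 0], -0.3], [[0, 0, 0.03], [0, 0, 0], -0.3], [[0, 0, 0.03], [0, 0, 0], -0.3], [[0, 0, 0.03], [0, 0, 0], -0.3], [[0, 0, 0.03], [0, 0, 0], -0.3], [[0, 0, 0.02], [0, 0, 0], -0.3], [[0, 0, 0.01], [0, 0, 0], -0.3]]'

```text
t: 4.15
ee_pos: [642.1, 39.6, 300.1]
orientation: [0.059, 3.137, 0.001]
ft_force: [0.8, -0.5, -3.2]
width: 39.9
grasp_force: 30.0
```

>>> servo_tool --steps '[[[-0.0077, 0.033, 0], [0, 0, -0.1], -0.3], [[-0.0077, 0.033, 0], [0, 0, -0.1], -0.3], [[-0.0077, 0.033, 0], [0, 0, -0.1], -0.3], [[-0.0077, 0.033, 0], [0, 0, -0.1], -0.3], [[-0.0077, 0.033, 0], [0, 0, -0.1], -0.3], [[-0.0077, 0.033, 0], [0, 0, -0.1], -0.3], [[-0.0077, 0.033, 0], [0, 0, -0.1], -0.3], [[-0.0077, 0.033, 0], [0, 0, -0.1], -0.3]]'

```text
t: 4.82
ee_pos: [578.3, 304.6, 295.3]
orientation: [-0.081, -3.138, 0.002]
ft_force: [0.8, -0.0, -3.8]
width: 39.4
grasp_force: 30.0
```

>>> servo_tool --steps '[[[-0.0077, 0.033, 0], [0, 0, -0.1], -0.3], [[-0.0077, 0.033, 0], [0, 0, -0.1], -0.3], [[-0.0077, 0.033, 0], [0, 0, -0.1], -0.3], [[-0.0077, 0.033, 0], [0, 0, -0.1], -0.3], [[0, 0, -0.03], [0, 0, 0], -0.3], [[0, 0, -0.03], [0, 0, 0], -0.3], [[0, 0, -0.03], [0, 0, 0], -0.3], [[0, 0, -0.03], [0, 0, 0], -0.3]]'

```text
t: 5.48
ee_pos: [547.7, 435.1, 174.0]
orientation: [-0.09, -3.138, 0.002]
ft_force: [0.2, 0.0, -4.6]
width: 39.3
grasp_force: 30.0
```

Run:
```python
from h import *
print(pose())
w=grab('wrist'); cv2.imwrite('pics/w2.png',w['color'])
```

```text
(array([547.7, 435.1, 174. ]), 86.7, array([-0.002 , -0.0015, -1.    ]))
```

View pics/w2.png

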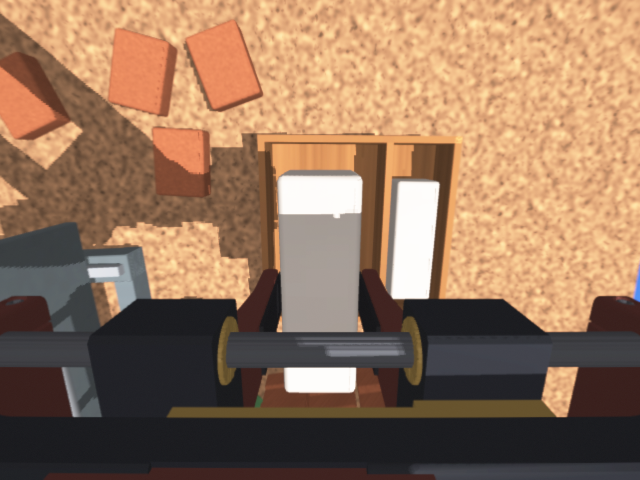

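>>> servo_tool --steps '[[[0, 0, -0.03], [0, 0, 0], -0.3], [[0, 0, -0.03], [0, 0, 0], -0.3], [[0, 0, -0.03], [0, 0, 0], -0.3], [[0, 0, -0.025], [0, 0, 0], -0.3], [[0, 0, -0.02], [0, 0, 0], -0.3], [[0, 0, -0.01], [0, 0, 0], -0.3], [[0, 0, -0.006], [0, 0, 0], -0.3], [[0, 0, -0.004], [0, 0, 0], -0.3]]'

```text
t: 6.2
ee_pos: [549.0, 435.4, 21.4]
orientation: [-0.092, -3.14, 0.0]
ft_force: [-1.0, -0.5, -3.3]
width: 39.9
grasp_force: 30.0
```

>>> servo_tool --steps '[[[0, 0, -0.001], [0, 0, 0], -0.3], [[0, 0, 0], [0, 0, 0], 0], [[0, 0, 0], [0, 0, 0], 0.2], [[0, 0, 0], [0, 0, 0], 0.2], [[0, 0, 0], [0, 0, 0], 0.2], [[0, 0, 0], [0, 0, 0], 0.2], [[0, 0, 0], [0, 0, 0], 0.2], [[0, 0, 0.01], [0, 0, 0], 0.2]]'

```text
t: 6.87
ee_pos: [547.9, 434.5, 29.2]
orientation: [-0.091, -3.138, 0.003]
ft_force: [-0.7, 0.0, -1.7]
width: 52.6
grasp_force: 0.0
```

>>> servo_tool --steps '[[[0, 0, 0.02], [0, 0, 0], 0.2], [[0, 0, 0.03], [0, 0, 0], 0.2], [[0, 0, 0.03], [0, 0, 0], 0.2], [[0, 0, 0.03], [0, 0, 0], 0.2], [[0, 0, 0.03], [0, 0, 0], 0.6], [[0, 0, 0.03], [0, 0, 0], 1], [[0, 0, 0.03], [0, 0, 0], 1], [[0, 0, 0.0], [0, 0, 0], 1]]'

```text
t: 7.53
ee_pos: [551.8, 437.6, 239.0]
orientation: [0.091, 3.131, 0.011]
ft_force: [1.4, 1.5, 1.5]
width: 75.9
grasp_force: 0.0
```

>>> servo_tool --steps '[[[-0.0047, -0.009, 0], [0, 0, -5.8], 1], [[-0.0047, -0.009, 0], [0, 0, -5.8], 1], [[-0.0047, -0.009, 0], [0, 0, -5.8], 1], [[-0.0047, -0.009, 0], [0, 0, -5.8], 1], [[-0.0047, -0.009, 0], [0, 0, -5.8], 1], [[-0.0047, -0.009, 0], [0, 0, -5.8], 1], [[-0.0047, -0.009, 0], [0, 0, -5.8], 1], [[-0.0047, -0.009, 0], [0, 0, -5.8], 1]]'

```text
t: 8.2
ee_pos: [511.0, 362.9, 230.9]
orientation: [1.328, 2.847, 0.0]
ft_force: [-0.0, 0.4, 0.3]
width: 87.6
grasp_force: 0.0
```

>>> servo_tool --steps '[[[-0.0047, -0.009, 0], [0, 0, -5.8], 1], [[-0.0047, -0.009, 0], [0, 0, -5.8], 1], [[-0.0047, -0.009, 0], [0, 0, -5.8], 1], [[-0.0047, -0.009, 0], [0, 0, -5.8], 1], [[-0.0047, -0.009, 0], [0, 0, -5.8], 1], [[-0.0047, -0.009, 0], [0, 0, -5.8], 1], [[-0.0047, -0.009, 0], [0, 0, -5.8], 1], [[-0.0047, -0.009, 0], [0, 0, -5.8], 1]]'

```text
t: 8.87
ee_pos: [473.4, 290.9, 230.9]
orientation: [2.342, 2.093, 0.0]
ft_force: [-0.2, -0.8, 0.4]
width: 87.5
grasp_force: 0.0
```

```bash
cat > tl.py <<'E'
from h import *
def tiles(n='wrist',zt=24,lo=13,hi=36,amin=400):
    p=pose(); w=grab(n); P=cloud(w);H=lab(w);z=P[...,2]
    print(p)
    m=(z>lo)&(z<hi)&(H[...,0]<13)&(H[...,1]>110)
    for r in rects(w,m,zt,amin): print(n,*r)
    return w
if __name__=='__main__':
    w=tiles(); cv2.imwrite('pics/w3.png',w['color'])
E
python3 tl.py
```

```text
(array([473.4, 290.9, 230.9]), -6.42, array([ 2.e-04,  1.e-04, -1.e+00]))
wrist [438.5  63.9] 64.7 41.2 -6.4 [313. 381.]
wrist [409.7 158.2] 67.6 52.0 19.0 [283. 318.]
wrist [396.3 276.2] 65.9 50.9 -18.0 [257. 234.]
wrist [479.4 301.2] 65.3 48.7 -6.4 [323. 206.]
wrist [395.4 355.4] 66.3 49.6 15.4 [246. 167.]
wrist [738.6 384.4] 50.8 20.0 -83.9 [549. 105.]
wrist [752.2 453.4] 77.8 56.9 -82.5 [553.  45.]
```

View pics/w3.png

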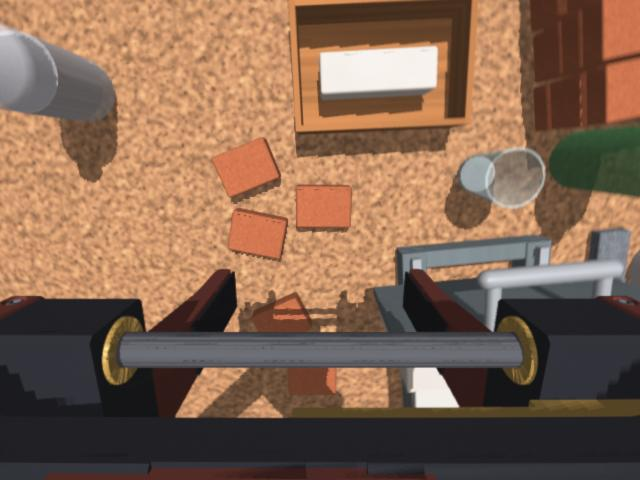

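Run:
```python
from h import *
for n in ('top','wrist'):
    w=grab(n); P=cloud(w);H=lab(w);z=P[...,2]
    m=(z>32)&(z<55)&(H[...,1]<60)&(H[...,2]>140)&(P[...,1]>300)&(P[...,1]<570)&(P[...,0]>300)&(P[...,0]<680)
    for r in rects(w,m,45,60): print(n,*r)
    c=(z>44)&(z<66)&(P[...,1]>330)&(P[...,0]<680)&(P[...,0]>430)&(H[...,0]>8)&(H[...,0]<25)&(H[...,1]>90)
    for r in rects(w,c,55,600): print(n,*r)
print(pose())
```

```text
top [601.6 521.1] 47.0 38.4 -2.9 [149. 222.]
wrist [646.4 322.8] 37.8 14.7 78.6 [474. 172.]
wrist [549.6 436.4] 118.8 39.1 -3.2 [379.  69.]
wrist [552.7 438.8] 179.8 118.0 -3.7 [380.  62.]
(array([473.7, 291.1, 231. ]), -6.03, array([ 4.e-04,  3.e-04, -1.e+00]))
```

>>> servo_tool --steps '[[[-0.0259, -0.0053, 0], [0, 0, -4], 1], [[-0.0259, -0.0053, 0], [0, 0, -4], 1], [[-0.0259, -0.0053, 0], [0, 0, -4], 1], [[0, 0, -0.03], [0, 0, 0], 1], [[0, 0, -0.03], [0, 0, 0], 1], [[0, 0, -0.03], [0, 0, 0], 1], [[0, 0, -0.03], [0, 0, 0], 1], [[0, 0, -0.02], [0, 0, 0], 1]]'

```text
t: 9.68
ee_pos: [395.6, 275.6, 88.5]
orientation: [-2.54, -1.848, 0.002]
ft_force: [-0.7, -0.1, -0.6]
width: 88.1
grasp_force: 0.0
```

```bash
python3 tl.py
```

```text
(array([395.6, 275.6,  88.5]), -17.92, array([-1.1e-03, -6.0e-04, -1.0e+00]))
wrist [403.1 139.7] 78.2 38.8 -17.9 [376. 379.]
wrist [395.7 276.7] 65.0 49.8 -17.9 [319. 245.]
wrist [478.  300.9] 66.1 49.6 -6.5 [416. 181.]
wrist [394.6 354.9] 65.1 49.4 15.4 [285. 145.]
```

>>> servo_tool --steps '[[[0, 0.0005, -0.03], [0, 0, 0], 1], [[0, 0, -0.025], [0, 0, 0], 1], [[0, 0, -0.015], [0, 0, 0], 1], [[0, 0, -0.009], [0, 0, 0], 1], [[0, 0, -0.004], [0, 0, 0], 1], [[0, 0, 0], [0, 0, 0], 0.6], [[0, 0, 0], [0, 0, 0], 0.2], [[0, 0, 0], [0, 0, 0], 0.2]]'

```text
t: 10.4
ee_pos: [396.9, 276.6, 8.6]
orientation: [2.543, 1.844, 0.003]
ft_force: [0.1, 0.1, 1.1]
width: 71.2
grasp_force: 0.0
```

>>> servo_tool --steps '[[[0, 0, 0], [0, 0, 0], 0.2], [[0, 0, 0], [0, 0, 0], 0.2], [[0, 0, 0.01], [0, 0, 0], 0.2], [[0, 0, 0.02], [0, 0, 0], 0.2], [[0, 0, 0.03], [0, 0, 0], 0.2], [[0, 0, 0.03], [0, 0, 0], 0.2], [[0, 0, 0.03], [0, 0, 0], 0.2], [[0, 0, 0.03], [0, 0, 0], 0.2]]'

```text
t: 11.07
ee_pos: [395.8, 275.8, 159.9]
orientation: [2.544, 1.844, 0.001]
ft_force: [0.8, -0.1, 0.7]
width: 52.5
grasp_force: 0.0
```

>>> servo_tool --steps '[[[0, 0, 0], [0, 0, 0], 1], [[0, 0, 0], [0, 0, 0], 1], [[0, 0, 0], [0, 0, 0], 1], [[0, 0, 0], [0, 0, 0], 1], [[0, 0, -0.02], [0, 0, 0], 1], [[0, 0, -0.02], [0, 0, 0], 1], [[0, 0, -0.02], [0, 0, 0], 1], [[0, 0, 0], [0, 0, 0], 1]]'

```text
t: 11.73
ee_pos: [393.1, 274.0, 93.5]
orientation: [-2.544, -1.843, 0.013]
ft_force: [-1.0, -0.6, 0.3]
width: 87.6
grasp_force: 0.0
```

```bash
python3 tl.py
```

```text
(array([393.1, 274. ,  93.5]), -18.14, array([-0.0071, -0.0047, -1.    ]))
wrist [401.1 136.2] 70.9 33.3 -18.0 [377. 376.]
wrist [395.6 276.3] 65.0 49.7 -18.0 [322. 240.]
wrist [478.  300.8] 66.2 49.5 -6.6 [417. 177.]
wrist [394.6 354.9] 65.1 49.4 15.4 [288. 141.]
```

>>> servo_tool --steps '[[[0, 0, -0.03], [0, 0, 0], 1], [[0, 0, -0.03], [0, 0, 0], 1], [[0, 0, -0.018], [0, 0, 0], 1], [[0, 0, -0.009], [0, 0, 0], 1], [[0, 0, -0.003], [0, 0, 0], 1], [[0, 0, 0], [0, 0, 0], 0.2], [[0, 0, 0], [0, 0, 0], 0.2], [[0, 0, 0], [0, 0, 0], 0.2]]'

```text
t: 12.45
ee_pos: [397.0, 276.6, 8.8]
orientation: [2.544, 1.843, 0.003]
ft_force: [-0.6, -0.9, -0.1]
width: 71.0
grasp_force: 0.0
```

>>> servo_tool --steps '[[[0, 0, 0], [0, 0, 0], 0.2], [[0, 0, 0], [0, 0, 0], 0.2], [[0, 0, 0], [0, 0, 0], 0.2], [[0, 0, 0], [0, 0, 0], 0.2], [[0, 0, 0], [0, 0, 0], 0.2], [[0, 0, 0], [0, 0, 0], 0.2], [[0, 0, 0], [0, 0, 0], 0.2], [[0, 0, 0.01], [0, 0, 0], 0.2]]'

```text
t: 13.12
ee_pos: [395.1, 275.3, 16.6]
orientation: [-2.544, -1.843, 0.005]
ft_force: [-0.6, 0.5, -0.0]
width: 52.9
grasp_force: 0.0
```

```bash
sed -i 's#w3.png#w4.png#' tl.py; python3 tl.py; python3 -c "
from h import *;d=grab('scene');cv2.imwrite('pics/s4.png',d['color'][200:400,300:600].repeat(2,0).repeat(2,1))"
```

```text
(array([395.1, 275.3,  16.6]), -18.14, array([-0.0024, -0.0016, -1.    ]))
wrist [395.8 276.9] 64.6 50.4 -18.1 [320. 276.]
wrist [477.4 301.2] 66.1 49.5 -6.6 [453. 190.]
wrist [394.8 354.8] 64.7 49.1 15.4 [272. 139.]
```

View pics/s4.png

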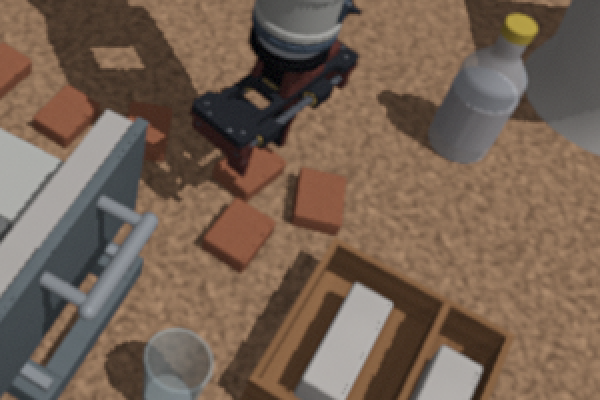

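View pics/w4.png

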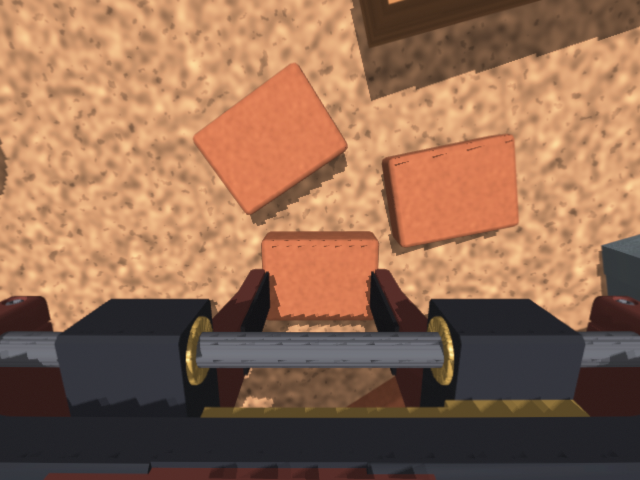

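Run:
```python
from h import *
print(pose()); w=grab('wrist');P=cloud(w);H=lab(w)
for u,v in [(320,260),(320,300),(300,290),(452,190),(270,140),(150,80),(550,300),(200,250),(262,300),(262,280),(268,275),(378,275),(385,310),(250,310)]: print(u,v,P[v,u].round(1),H[v,u])
print(sensors.get_obs())
```

```text
(array([396.7, 276.4,  18.7]), -18.14, array([ 1.3e-03,  9.0e-04, -1.0e+00]))
320 260 [400.7 287.4  23.1] [  9 155 224]
320 300 [393.2 264.5  23.9] [  9 155 219]
300 290 [384.  273.7  22.9] [  9 158 215]
452 190 [480.4 302.6  22.4] [  9 157 221]
270 140 [396.2 357.4  21.7] [  9 157 214]
150 80 [nan nan nan] [ 13 121 209]
550 300 [535.1 205.8  -1.2] [ 13 118 225]
200 250 [328.1 310.3  -0.5] [ 13 119 152]
262 300 [373.3 289.3  61.9] [135  24  21]
262 280 [373.8 295.3  51.8] [177  59  39]
268 275 [374.8 293.9  42.2] [  6 114  47]
378 275 [427.8 279.4  49.6] [  3 136  86]
385 310 [424.5 276.4  79.6] [120  26  20]
250 310 [374.6 295.2  84.3] [130  33  23]
{'t': 13.2667, 'qpos': array([ 5.83931240e-01,  5.27673523e-01,  2.03761834e+00, -1.85662411e-05,
        5.74799034e-01,  9.00494834e-01]), 'qvel': array([ 0.0008173 ,  0.00860683,  0.00593768, -0.0004697 , -0.01007421,
       -0.0003937 ]), 'joint_torque': array([ 3.71010014e-03, -4.73019326e+01, -1.39174765e+01,  3.12489504e-02,
        5.18926873e-02, -2.87939301e-04]), 'ee_pos': array([396.64681966, 276.36430125,  18.35124938]), 'orientation': array([2.54374416e+00, 1.84350040e+00, 2.35600560e-03]), 'ft_force': array([ 0.42275103,  0.35082259, -0.0284802 ]), 'moment': array([-0.04140227,  0.07396427,  0.00016346]), 'grasp_force': 0.0, 'width': 52.74923663691037}
```

Run:
```python
from h import *
w=grab('wrist');P=cloud(w);H=lab(w)
# tool frame coordinates of finger pixels
o=sensors.get_obs();Rt=cv2.Rodrigues(np.array(o['orientation'],float))[0]
Q=(P-o['ee_pos'])@Rt
for v in (262,266,270,274,278,282,290,300,315):
    print(v,[ (u,*Q[v,u].round(0),H[v,u,2]) for u in (246,250,254,258,262,266,270)])
```

```text
262 [(246, np.float64(3.0), np.float64(-47.0), np.float64(19.0), np.int64(200)), (250, np.float64(3.0), np.float64(-44.0), np.float64(18.0), np.int64(179)), (254, np.float64(3.0), np.float64(-42.0), np.float64(19.0), np.int64(161)), (258, np.float64(3.0), np.float64(-39.0), np.float64(18.0), np.int64(193)), (262, np.float64(10.0), np.float64(-33.0), np.float64(-4.0), np.int64(196)), (266, np.float64(11.0), np.float64(-30.0), np.float64(-4.0), np.int64(214)), (270, np.float64(11.0), np.float64(-28.0), np.float64(-5.0), np.int64(219))]
266 [(246, np.float64(0.0), np.float64(-47.0), np.float64(19.0), np.int64(196)), (250, np.float64(0.0), np.float64(-45.0), np.float64(19.0), np.int64(184)), (254, np.float64(0.0), np.float64(-42.0), np.float64(19.0), np.int64(207)), (258, np.float64(0.0), np.float64(-39.0), np.float64(18.0), np.int64(219)), (262, np.float64(8.0), np.float64(-32.0), np.float64(-5.0), np.int64(189)), (266, np.float64(8.0), np.float64(-30.0), np.float64(-5.0), np.int64(221)), (270, np.float64(9.0), np.float64(-28.0), np.float64(-6.0), np.int64(223))]
270 [(246, np.float64(-
[... 3074 characters left out ...]
1)), (266, np.float64(0.0), np.float64(-26.0), np.float64(-33.0), np.int64(21)), (270, np.float64(-12.0), np.float64(-29.0), np.float64(-5.0), np.int64(93))]
315 [(246, np.float64(11.0), np.float64(-27.0), np.float64(-70.0), np.int64(25)), (250, np.float64(11.0), np.float64(-26.0), np.float64(-69.0), np.int64(21)), (254, np.float64(7.0), np.float64(-26.0), np.float64(-62.0), np.int64(22)), (258, np.float64(3.0), np.float64(-26.0), np.float64(-54.0), np.int64(21)), (262, np.float64(-2.0), np.float64(-26.0), np.float64(-45.0), np.int64(21)), (266, np.float64(-7.0), np.float64(-26.0), np.float64(-34.0), np.int64(35)), (270, np.float64(-23.0), np.float64(-29.0), np.float64(-4.0), np.int64(117))]
```

>>> servo_tool --steps '[[[0, 0, 0], [0, 0, 0], 1], [[0, 0, 0], [0, 0, 0], 1], [[0, 0, 0], [0, 0, 0], 1], [[0, 0, 0], [0, 0, 0], 1], [[0, 0, 0], [0, 0, 0], 1], [[0, 0, 0], [0, 0, 0], 1], [[0, 0, 0], [0, 0, 0], 1], [[0, 0, 0], [0, 0, 0], 1]]'

```text
t: 13.98
ee_pos: [396.1, 276.0, 17.5]
orientation: [-2.544, -1.844, 0.0]
ft_force: [0.5, -0.4, 0.1]
width: 87.6
grasp_force: 0.0
```

```bash
cat > tip.py <<'E'
from h import *
w=grab('wrist');P=cloud(w);H=lab(w)
o=sensors.get_obs();Rt=cv2.Rodrigues(np.array(o['orientation'],float))[0]
Q=(P-o['ee_pos'])@Rt
m=(H[...,2]<110)&(abs(Q[...,0])<25)&(abs(Q[...,1])<62)&(Q[...,2]<40)
print(o['ee_pos'],o['width'],o['ft_force'])
for s in (-1,1):
    q=Q[m&(s*Q[...,1]>15)]
    for lo in range(-60,30,5):
        k=(q[:,2]>=lo)&(q[:,2]<lo+5)
        if k.sum()>3: print(s,lo,k.sum(),q[k].min(0).round(),q[k].max(0).round())
E
python3 tip.py; sed -i 's#w4.png#w5.png#' tl.py; python3 tl.py
```

```text
[396.10156511 276.01313489  17.55417934] 88.18881980371643 [-0.29046412 -0.70456867 -0.453728  ]
-1 -60 272 [ -4. -53. -60.] [ 13. -43. -55.]
-1 -55 240 [ -7. -53. -55.] [ 13. -43. -50.]
-1 -50 226 [ -8. -52. -50.] [ 13. -43. -45.]
-1 -45 238 [ -9. -52. -45.] [ 13. -43. -40.]
-1 -40 198 [ -9. -52. -40.] [ 13. -44. -35.]
-1 -35 178 [ -9. -53. -35.] [ 13. -44. -30.]
-1 -30 172 [ -9. -52. -30.] [ 13. -44. -25.]
-1 -25 92 [ -8. -51. -25.] [ 13. -44. -20.]
-1 -10 60 [-25. -32.  -7.] [-21. -15.  -5.]
-1 -5 14 [-25. -33.  -5.] [-22. -16.  -4.]
-1 15 244 [-25. -50.  17.] [ -6. -41.  20.]
1 -60 263 [ -3.  43. -60.] [ 13.  54. -55.]
1 -55 250 [ -7.  44. -55.] [ 13.  53. -50.]
1 -50 229 [ -8.  44. -50.] [ 13.  52. -45.]
1 -45 224 [ -9.  44. -45.] [ 13.  53. -40.]
1 -40 198 [ -9.  43. -40.] [ 13.  53. -35.]
1 -35 188 [ -9.  44. -35.] [ 13.  53. -30.]
1 -30 167 [ -9.  44. -30.] [ 13.  53. -25.]
1 -25 97 [ -8.  44. -25.] [ 13.  52. -21.]
1 -10 60 [-25.  15.  -7.] [-22.  31.  -5.]
1 -5 39 [-25.  16.  -5.] [25. 45. -0.]
1 0 12 [20. 43.  0.] [25. 44.  4.]
1 5 12 [19. 43.  6.] [24. 45. 10.]
1 10 11 [19. 43. 10.] [25. 45. 14.]
1 15 349 [-25.  43.  16.] [24. 62. 20.]
(array([396.1, 276. ,  17.6]), -18.14, array([-0., -0., -1.]))
wrist [422.4 188.4] 41.9 19.1 -18.2 [402. 398.]
wrist [395.9 276.9] 64.7 50.7 -18.1 [319. 278.]
wrist [477.4 301.2] 66.0 49.5 -6.6 [451. 191.]
wrist [394.8 354.8] 64.7 49.1 15.4 [270. 141.]
```

View pics/w5.png

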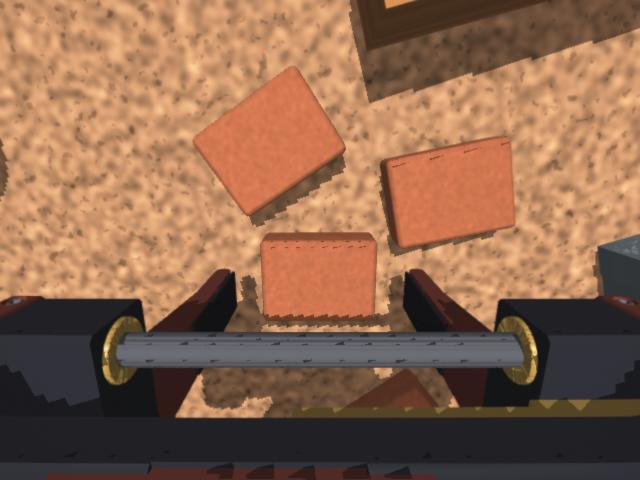

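>>> servo_tool --steps '[[[0, 0, -0.012], [0, 0, 0], 1], [[0, 0, -0.008], [0, 0, 0], 1], [[0, 0, -0.004], [0, 0, 0], 1], [[0, 0, -0.003], [0, 0, 0], 1], [[0, 0, -0.002], [0, 0, 0], 1], [[0, 0, -0.002], [0, 0, 0], 1], [[0, 0, 0], [0, 0, 0], 1], [[0, 0, 0], [0, 0, 0], 1]]'

```text
t: 14.75
ee_pos: [396.2, 276.0, -13.4]
orientation: [2.544, 1.843, 0.0]
ft_force: [0.2, 0.0, -0.1]
width: 87.9
grasp_force: 0.0
```

>>> servo_tool --steps '[[[0, 0, 0], [0, 0, 0], 0.2], [[0, 0, 0], [0, 0, 0], 0.2], [[0, 0, 0], [0, 0, 0], 0.2], [[0, 0, 0], [0, 0, 0], 0.2], [[0, 0, 0], [0, 0, 0], 0.2], [[0, 0, 0], [0, 0, 0], 0.2], [[0, 0, 0], [0, 0, 0], 0.2], [[0, 0, 0], [0, 0, 0], 0.2]]'

```text
t: 15.42
ee_pos: [396.2, 276.1, -13.3]
orientation: [-2.544, -1.843, -0.0]
ft_force: [-0.3, -0.1, 2.8]
width: 65.9
grasp_force: 30.0
```

```bash
python3 -c "
from h import *;print(pose(),sensors.get_obs()['ft_force'])"
```

```text
(array([396.2, 276.1, -13.3]), -18.14, array([ 1.e-04,  1.e-04, -1.e+00])) [-0.34357172 -0.06179514  2.79748554]
```

>>> servo_tool --steps '[[[0, 0, 0.01], [0, 0, 0], 0.2], [[0, 0, 0.03], [0, 0, 0], 0.2], [[0, 0, 0.035], [0, 0, 0], 0.2], [[0, 0, 0.035], [0, 0, 0], 0.2], [[0, 0, 0.035], [0, 0, 0], 0.2], [[0, 0, 0.035], [0, 0, 0], 0.2], [[0, 0, 0.035], [0, 0, 0], 0.2], [[0, 0, 0.025], [0, 0, 0], 0.2]]'

```text
t: 16.08
ee_pos: [396.3, 276.2, 230.2]
orientation: [2.544, 1.843, 0.005]
ft_force: [0.4, 0.5, -2.1]
width: 65.7
grasp_force: 30.0
```

>>> servo_tool --steps '[[[0.0201, -0.0236, 0], [0, 0, 1.8], 0.2], [[0.0201, -0.0236, 0], [0, 0, 1.8], 0.2], [[0.0201, -0.0236, 0], [0, 0, 1.8], 0.2], [[0.0201, -0.0236, 0], [0, 0, 1.8], 0.2], [[0.0201, -0.0236, 0], [0, 0, 1.8], 0.2], [[0.0201, -0.0236, 0], [0, 0, 1.8], 0.2], [[0.0201, -0.0236, 0], [0, 0, 1.8], 0.2], [[0.0201, -0.0236, 0], [0, 0, 1.8], 0.2]]'

```text
t: 16.75
ee_pos: [557.1, 85.7, 226.9]
orientation: [-2.291, -2.149, 0.001]
ft_force: [1.2, 0.6, -2.0]
width: 65.8
grasp_force: 30.0
```

>>> servo_tool --steps '[[[0.0201, -0.0236, 0], [0, 0, 1.8], 0.2], [[0.0201, -0.0236, 0], [0, 0, 1.8], 0.2], [[0, 0, 0], [0, 0, 0], 0.2], [[0, 0, 0], [0, 0, 0], 0.2], [[0, 0, 0], [0, 0, 0], 0.2], [[0, 0, 0], [0, 0, 0], 0.2], [[0, 0, 0], [0, 0, 0], 0.2], [[0, 0, 0], [0, 0, 0], 0.2]]'

```text
t: 17.42
ee_pos: [596.5, 40.9, 226.8]
orientation: [-2.223, -2.22, 0.0]
ft_force: [-0.2, 1.3, -1.6]
width: 65.5
grasp_force: 30.0
```

Run:
```python
from h import *
print(pose(),sensors.get_obs()['width'])
w=grab('wrist'); cv2.imwrite('pics/w6.png',w['color']); P=cloud(w);H=lab(w);z=P[...,2]
for r in rects(w,(z>100)&(z<116)&(H[...,1]<60)&(H[...,2]>130),108,1500): print('batt',*r)
for r in rects(w,(z>176)&(z<194)&(P[...,1]>100),184,800): print('door',*r)
```

```text
(array([596.5,  40.9, 226.8]), -0.07, array([-1.e-04,  0.e+00, -1.e+00])) 65.53036532053811
batt [885.2   1.2] 74.8 41.4 -76.4 [622. 267.]
batt [710.5  41.2] 187.1 83.8 89.4 [446. 208.]
batt [599.9  81.8] 108.1 85.1 89.9 [323. 184.]
door [656.3 179.7] 255.1 40.9 -0.4 [415.  35.]
```

View pics/w6.png

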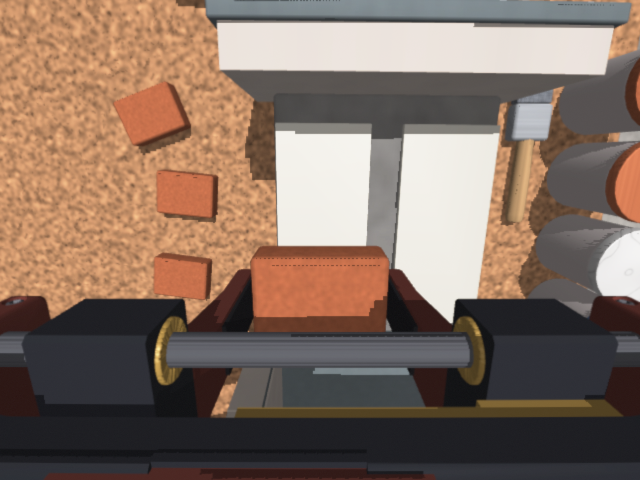

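>>> servo_tool --steps '[[[0.0008, -0.02, 0], [0, 0, -0.4], 0.2], [[0.0008, -0.02, 0], [0, 0, 0], 0.2], [[0.0008, -0.02, 0], [0, 0, 0], 0.2], [[0, 0, -0.03], [0, 0, 0], 0.2], [[0, 0, -0.03], [0, 0, 0], 0.2], [[0, 0, -0.03], [0, 0, 0], 0.2], [[0, 0, -0.02], [0, 0, 0], 0.2], [[0, 0, -0.01], [0, 0, 0], 0.2]]'

```text
t: 18.13
ee_pos: [597.5, -19.6, 103.8]
orientation: [-2.229, -2.209, 0.005]
ft_force: [-0.4, 0.8, -1.9]
width: 65.6
grasp_force: 30.0
```

>>> servo_tool --steps '[[[0, 0, -0.006], [0, 0, 0], 0.2], [[0, 0, -0.003], [0, 0, 0], 0.2], [[0, 0, -0.002], [0, 0, 0], 0.2], [[0, 0, 0], [0, 0, 0], 0.2], [[0, 0, 0], [0, 0, 0], 0.2], [[0, 0, 0], [0, 0, 0], 0.2], [[0, 0, 0], [0, 0, 0], 0.2], [[0, 0, 0], [0, 0, 0], 0.2]]'

```text
t: 18.8
ee_pos: [599.8, -20.0, 96.1]
orientation: [2.231, 2.21, 0.001]
ft_force: [-0.8, 0.6, -1.3]
width: 65.8
grasp_force: 30.0
```

>>> servo_tool --steps '[[[0, 0, 0], [0, 0, 0], 0.8], [[0, 0, 0], [0, 0, 0], 0.8], [[0, 0, 0], [0, 0, 0], 0.8], [[0, 0, 0], [0, 0, 0], 0.8], [[0, 0, 0.005], [0, 0, 0], 0.8], [[0, 0, 0.025], [0, 0, 0], 0.8], [[0, 0, 0.035], [0, 0, 0], 0.8], [[0, 0, 0.035], [0, 0, 0], 0.8]]'

```text
t: 19.47
ee_pos: [598.6, -20.0, 196.2]
orientation: [-2.231, -2.21, 0.003]
ft_force: [1.4, 0.5, -0.1]
width: 79.0
grasp_force: 0.0
```

>>> servo_tool --steps '[[[-0.0268, 0.0137, 0], [0, 0, -1], 1], [[-0.0268, 0.0137, 0], [0, 0, -1], 1], [[-0.0268, 0.0137, 0], [0, 0, -1], 1], [[-0.0268, 0.0137, 0], [0, 0, -1], 1], [[-0.0268, 0.0137, 0], [0, 0, -1], 1], [[-0.0268, 0.0137, 0], [0, 0, -0.8], 1], [[0, 0, -0.04], [0, 0, 0], 1], [[0, 0, -0.04], [0, 0, 0], 1]]'

```text
t: 20.13
ee_pos: [440.4, 63.2, 118.0]
orientation: [2.335, 2.094, 0.012]
ft_force: [1.1, -0.5, -0.9]
width: 87.5
grasp_force: 0.0
```

>>> servo_tool --steps '[[[0, 0, -0.03], [0, 0, 0], 1], [[0, 0, -0.02], [0, 0, 0], 1], [[0, 0, -0.01], [0, 0, 0], 1], [[0, 0, 0], [0, 0, 0], 1], [[0, 0, 0], [0, 0, 0], 1], [[0, 0, 0], [0, 0, 0], 1], [[0, 0, 0], [0, 0, 0], 1], [[0, 0, 0], [0, 0, 0], 1]]'

```text
t: 20.8
ee_pos: [439.7, 62.3, 56.7]
orientation: [2.34, 2.094, 0.003]
ft_force: [-1.0, 0.1, 0.6]
width: 88.1
grasp_force: 0.0
```

```bash
python3 tl.py
```

```text
(array([439.7,  62.3,  56.7]), -6.34, array([ 2.4e-03,  3.0e-04, -1.0e+00]))
wrist [422.3 -41.3] 65.6 40.2 -6.4 [310. 388.]
wrist [439.2  67.4] 64.9 50.2 -6.4 [318. 251.]
wrist [409.3 154. ] 65.0 49.7 19.3 [254. 122.]
```

>>> servo_tool --steps '[[[0, 0.004, -0.025], [0, 0, 0], 1], [[0, 0, -0.022], [0, 0, 0], 1], [[0, 0, -0.012], [0, 0, 0], 1], [[0, 0, -0.006], [0, 0, 0], 1], [[0, 0, -0.004], [0, 0, 0], 1], [[0, 0, 0], [0, 0, 0], 1], [[0, 0, 0], [0, 0, 0], 0.2], [[0, 0, 0], [0, 0, 0], 0.2]]'

```text
t: 21.52
ee_pos: [439.4, 66.3, -12.7]
orientation: [2.34, 2.095, 0.002]
ft_force: [0.1, 0.6, 0.5]
width: 77.9
grasp_force: 0.0
```

>>> servo_tool --steps '[[[0, 0, 0], [0, 0, 0], 0.2], [[0, 0, 0], [0, 0, 0], 0.2], [[0, 0, 0], [0, 0, 0], 0.2], [[0, 0, 0], [0, 0, 0], 0.2], [[0, 0, 0], [0, 0, 0], 0.2], [[0, 0, 0], [0, 0, 0], 0.2], [[0, 0, 0], [0, 0, 0], 0.2], [[0, 0, 0], [0, 0, 0], 0.2]]'

```text
t: 22.18
ee_pos: [439.2, 66.3, -12.8]
orientation: [2.34, 2.095, 0.001]
ft_force: [-0.9, 0.2, 7.2]
width: 65.6
grasp_force: 30.0
```

>>> servo_tool --steps '[[[0, 0, 0.01], [0, 0, 0], 0.2], [[0, 0, 0.03], [0, 0, 0], 0.2], [[0, 0, 0.036], [0, 0, 0], 0.2], [[0, 0, 0.036], [0, 0, 0], 0.2], [[0, 0, 0.036], [0, 0, 0], 0.2], [[0, 0, 0.035], [0, 0, 0], 0.2], [[0.02, -0.003, 0], [0, 0, 1], 0.2], [[0.028, -0.005, 0], [0, 0, 1], 0.2]]'

```text
t: 22.85
ee_pos: [486.7, 58.5, 173.0]
orientation: [2.3, 2.136, 0.005]
ft_force: [-0.2, -0.2, -1.7]
width: 65.6
grasp_force: 30.0
```

>>> servo_tool --steps '[[[0.028, -0.005, 0], [0, 0, 1], 0.2], [[0.028, -0.005, 0], [0, 0, 1], 0.2], [[0.028, -0.005, 0], [0, 0, 1], 0.2], [[0.028, -0.003, 0], [0, 0, 0.9], 0.2], [[0, 0, -0.03], [0, 0, 0], 0.2], [[0, 0, -0.025], [0, 0, 0], 0.2], [[0, 0, -0.01], [0, 0, 0], 0.2], [[0, 0, 0], [0, 0, 0], 0.2]]'

```text
t: 23.52
ee_pos: [596.1, 40.1, 102.2]
orientation: [-2.227, -2.21, 0.007]
ft_force: [-0.9, -0.2, -3.1]
width: 65.9
grasp_force: 30.0
```

```bash
cat > car.py <<'E'
from h import *
import sys
print(pose(),sensors.get_obs()['width'])
n=sys.argv[1]; w=grab(n); P=cloud(w);H=lab(w);z=P[...,2]
m=(z>122)&(z<143)&(H[...,0]<14)&(H[...,1]>100)&(P[...,0]>500)&(P[...,1]<150)
for r in rects(w,m,132,100 if n=='top' else 1000): print('tile on car',*r)
for r in rects(w,(z>100)&(z<116)&(H[...,1]<60)&(H[...,2]>130),108,1500): print('batt',*r)
for r in rects(w,(z>176)&(z<194)&(P[...,1]>100)&(P[...,0]>500),184,300): print('door',*r)
E
python3 car.py wrist
```

```text
(array([596.1,  40.1, 102.2]), -0.44, array([-5.9e-03, -3.0e-04, -1.0e+00])) 65.85092580247466
tile on car [600.2 -12.6] 64.0 24.7 -0.1 [327. 387.]
tile on car [596.7  44.5] 88.4 45.9 -0.2 [319. 287.]
batt [710.7  70.5] 116.4 83.4 89.4 [528. 212.]
batt [600.   89.1] 84.6 82.2 -1.3 [327. 184.]
```

>>> servo_tool --steps '[[[0, 0, -0.004], [0, 0, 0], 0.2], [[0, 0, -0.002], [0, 0, 0], 0.2], [[0, 0, -0.001], [0, 0, 0], 0.2], [[0, 0, 0], [0, 0, 0], 0.2], [[0, 0, 0], [0, 0, 0], 0.2], [[0, 0, 0], [0, 0, 0], 0.2], [[0, 0, 0], [0, 0, 0], 0.8], [[0, 0, 0], [0, 0, 0], 0.8]]'

```text
t: 24.23
ee_pos: [599.0, 40.2, 97.9]
orientation: [2.23, 2.213, 0.001]
ft_force: [0.2, -0.9, -0.2]
width: 75.6
grasp_force: 0.0
```

>>> servo_tool --steps '[[[0, 0, 0], [0, 0, 0], 0.8], [[0, 0, 0], [0, 0, 0], 0.8], [[0, 0, 0.005], [0, 0, 0], 0.8], [[0, 0, 0.025], [0, 0, 0], 0.8], [[0, 0, 0.035], [0, 0, 0], 0.8], [[0, 0, 0.02], [0, 0, 0], 0.8], [[-0.0295, -0.013, 0], [0, 0, -1.1], 0.8], [[-0.0295, -0.013, 0], [0, 0, -1.1], 0.8]]'

```text
t: 24.9
ee_pos: [541.3, 14.3, 184.6]
orientation: [2.269, 2.168, 0.005]
ft_force: [0.9, -0.3, -0.1]
width: 78.8
grasp_force: 0.0
```

>>> servo_tool --steps '[[[-0.0295, -0.013, 0], [0, 0, -1.1], 1], [[-0.0295, -0.013, 0], [0, 0, -1.1], 1], [[-0.0295, -0.013, 0], [0, 0, -1.1], 1], [[-0.0295, -0.013, 0], [0, 0, -1.1], 1], [[0, 0, -0.035], [0, 0, 0], 1], [[0, 0, -0.035], [0, 0, 0], 1], [[0, 0, -0.035], [0, 0, 0], 1], [[0, 0, -0.02], [0, 0, 0], 1]]'

```text
t: 25.57
ee_pos: [420.6, -37.9, 55.8]
orientation: [-2.353, -2.08, 0.001]
ft_force: [-0.3, 0.1, -0.1]
width: 87.8
grasp_force: 0.0
```

>>> servo_tool --steps '[[[0, 0, 0], [0, 0, 0], 1], [[0, 0, 0], [0, 0, 0], 1], [[0, 0, 0], [0, 0, 0], 1], [[0, 0, 0], [0, 0, 0], 1], [[0, 0, 0], [0, 0, 0], 1], [[0, 0, 0], [0, 0, 0], 1], [[0, 0, 0], [0, 0, 0], 1], [[0, 0, 0], [0, 0, 0], 1]]'

```text
t: 26.23
ee_pos: [422.0, -37.8, 58.0]
orientation: [2.353, 2.08, 0.001]
ft_force: [1.1, -0.4, -0.0]
width: 87.6
grasp_force: 0.0
```

```bash
python3 tl.py; python3 car.py top
```

```text
(array([422. , -37.8,  58. ]), -7.04, array([ 1.e-03, -1.e-04, -1.e+00]))
wrist [422.7 -36.9] 64.9 50.6 -7.9 [320. 257.]
(array([421.9, -37.8,  57.9]), -7.04, array([ 6.e-04, -1.e-04, -1.e+00])) 87.99434243515469
tile on car [595.8  36.7] 61.8 47.4 0.1 [321. 221.]
tile on car [597.5 -25.4] 64.6 45.1 0.0 [344. 220.]
batt [708.6  35.6] 182.6 83.9 89.5 [322. 182.]
door [652.9 177.1] 255.3 41.1 -0.4 [266. 195.]
```

>>> servo_tool --steps '[[[0, 0.0005, -0.025], [0, 0, -0.8], 1], [[0, 0, -0.022], [0, 0, 0], 1], [[0, 0, -0.013], [0, 0, 0], 1], [[0, 0, -0.007], [0, 0, 0], 1], [[0, 0, -0.004], [0, 0, 0], 1], [[0, 0, 0], [0, 0, 0], 1], [[0, 0, 0], [0, 0, 0], 0.2], [[0, 0, 0], [0, 0, 0], 0.2]]'

```text
t: 27.0
ee_pos: [422.2, -37.4, -12.8]
orientation: [2.367, 2.064, 0.001]
ft_force: [-0.8, 0.1, -0.2]
width: 77.6
grasp_force: 0.0
```

>>> servo_tool --steps '[[[0, 0, 0], [0, 0, 0], 0.2], [[0, 0, 0], [0, 0, 0], 0.2], [[0, 0, 0], [0, 0, 0], 0.2], [[0, 0, 0], [0, 0, 0], 0.2], [[0, 0, 0], [0, 0, 0], 0.2], [[0, 0, 0], [0, 0, 0], 0.2], [[0, 0, 0], [0, 0, 0], 0.2], [[0, 0, 0], [0, 0, 0], 0.2]]'

```text
t: 27.67
ee_pos: [422.3, -37.4, -12.8]
orientation: [2.367, 2.064, 0.001]
ft_force: [-0.4, -0.9, 6.8]
width: 65.7
grasp_force: 30.0
```

>>> servo_tool --steps '[[[0, 0, 0.01], [0, 0, 0], 0.2], [[0, 0, 0.03], [0, 0, 0], 0.2], [[0, 0, 0.036], [0, 0, 0], 0.2], [[0, 0, 0.036], [0, 0, 0], 0.2], [[0, 0, 0.036], [0, 0, 0], 0.2], [[0, 0, 0.035], [0, 0, 0], 0.2], [[0.015, 0.012, 0], [0, 0, 1], 0.2], [[0.027, 0.021, 0], [0, 0, 1], 0.2]]'

```text
t: 28.33
ee_pos: [463.2, -5.0, 172.8]
orientation: [2.331, 2.102, 0.004]
ft_force: [-0.6, 0.2, -1.1]
width: 65.5
grasp_force: 30.0
```

>>> servo_tool --steps '[[[0.027, 0.021, 0], [0, 0, 1.1], 0.2], [[0.027, 0.021, 0], [0, 0, 1.1], 0.2], [[0.027, 0.021, 0], [0, 0, 1.1], 0.2], [[0.027, 0.021, 0], [0, 0, 1.1], 0.2], [[0.027, 0.021, 0], [0, 0, 1.0], 0.2], [[0, 0, -0.03], [0, 0, 0], 0.2], [[0, 0, -0.02], [0, 0, 0], 0.2], [[0, 0, 0], [0, 0, 0], 0.2]]'

```text
t: 29.0
ee_pos: [595.4, 100.7, 115.9]
orientation: [-2.226, -2.211, 0.01]
ft_force: [-1.6, -0.3, -2.4]
width: 66.0
grasp_force: 30.0
```

```bash
python3 car.py wrist
```

```text
(array([595.4, 100.7, 115.9]), -0.39, array([-0.0077, -0.0012, -1.    ])) 65.95216263721744
tile on car [599.3  37.2] 64.2 26.9 -0.0 [326. 387.]
batt [711.1  97.9] 84.6 63.0 0.6 [508. 266.]
batt [600.3 117.1] 84.4 25.5 -1.8 [333. 238.]
door [636.4 110.6] 18.7 12.9 3.1 [420. 317.]
door [556.2 110.7] 19.2 13.0 -0.2 [220. 317.]
door [617.6 181.8] 177.1 39.0 -0.6 [379. 113.]
```

>>> servo_tool --steps '[[[0, 0, -0.012], [0, 0, 0], 0.2], [[0, 0, -0.008], [0, 0, 0], 0.2], [[0, 0, -0.003], [0, 0, 0], 0.2], [[0, 0, -0.001], [0, 0, 0], 0.2], [[0, 0, 0], [0, 0, 0], 0.2], [[0, 0, 0], [0, 0, 0], 0.2], [[0, 0, 0], [0, 0, 0], 0.2], [[0, 0, 0], [0, 0, 0], 0.8]]'

```text
t: 29.72
ee_pos: [599.1, 100.7, 96.2]
orientation: [2.23, 2.212, 0.001]
ft_force: [0.8, -0.0, -0.7]
width: 69.4
grasp_force: 0.0
```

>>> servo_tool --steps '[[[0, 0, 0], [0, 0, 0], 0.8], [[0, 0, 0], [0, 0, 0], 0.8], [[0, 0, 0], [0, 0, 0], 0.8], [[0, 0, 0.005], [0, 0, 0], 0.8], [[0, 0, 0.025], [0, 0, 0], 0.8], [[0, 0, 0.035], [0, 0, 0], 0.8], [[0, 0, 0.02], [0, 0, 0], 0.8], [[-0.0271, 0.0075, 0], [0, 0, 2.8], 0.8]]'

```text
t: 30.38
ee_pos: [578.4, 108.2, 186.3]
orientation: [2.172, 2.259, 0.015]
ft_force: [0.2, 0.6, 1.4]
width: 79.3
grasp_force: 0.0
```

>>> servo_tool --steps '[[[-0.0271, 0.0075, 0], [0, 0, 2.8], 1], [[-0.0271, 0.0075, 0], [0, 0, 2.8], 1], [[-0.0271, 0.0075, 0], [0, 0, 2.8], 1], [[-0.0271, 0.0075, 0], [0, 0, 2.8], 1], [[-0.0271, 0.0075, 0], [0, 0, 2.8], 1], [[-0.0271, 0.0075, 0], [0, 0, 2.8], 1], [[0, 0, -0.035], [0, 0, 0], 1], [[0, 0, -0.035], [0, 0, 0], 1]]'

```text
t: 31.05
ee_pos: [410.1, 154.4, 112.5]
orientation: [1.816, 2.558, 0.009]
ft_force: [0.7, 0.7, -0.5]
width: 87.8
grasp_force: 0.0
```

>>> servo_tool --steps '[[[0, 0, -0.03], [0, 0, 0], 1], [[0, 0, -0.02], [0, 0, 0], 1], [[0, 0, -0.004], [0, 0, 0], 1], [[0, 0, 0], [0, 0, 0], 1], [[0, 0, 0], [0, 0, 0], 1], [[0, 0, 0], [0, 0, 0], 1], [[0, 0, 0], [0, 0, 0], 1], [[0, 0, 0], [0, 0, 0], 1]]'

```text
t: 31.72
ee_pos: [409.9, 153.5, 57.7]
orientation: [1.82, 2.559, 0.003]
ft_force: [0.0, 1.0, 0.1]
width: 87.9
grasp_force: 0.0
```

```bash
python3 tl.py; python3 car.py top
```

```text
(array([409.9, 153.5,  57.7]), 19.16, array([ 2.2e-03,  8.0e-04, -1.0e+00]))
wrist [408.  156.3] 64.9 50.6 19.4 [317. 253.]
wrist [476.9 297.9] 67.0 51.8 -6.5 [501.  76.]
(array([409.7, 153.4,  57.5]), 19.16, array([ 1.8e-03,  6.0e-04, -1.0e+00])) 87.65537472002418
tile on car [595.8  36.7] 61.7 47.6 0.3 [321. 220.]
tile on car [597.5 -25.4] 64.6 45.1 0.0 [344. 220.]
tile on car [596.8  94.9] 64.5 47.6 0.5 [299. 220.]
batt [707.3  35.6] 182.5 86.6 89.5 [321. 182.]
door [653.  177.2] 255.3 40.9 -0.4 [266. 195.]
```

>>> servo_tool --steps '[[[-0.0015, 0.002, -0.025], [0, 0, 0.2], 1], [[0, 0, -0.022], [0, 0, 0], 1], [[0, 0, -0.013], [0, 0, 0], 1], [[0, 0, -0.007], [0, 0, 0], 1], [[0, 0, -0.0035], [0, 0, 0], 1], [[0, 0, 0], [0, 0, 0], 1], [[0, 0, 0], [0, 0, 0], 0.2], [[0, 0, 0], [0, 0, 0], 0.2]]'

```text
t: 32.48
ee_pos: [408.1, 155.4, -13.2]
orientation: [1.816, 2.563, 0.002]
ft_force: [0.0, -0.5, 0.0]
width: 77.7
grasp_force: 0.0
```

>>> servo_tool --steps '[[[0, 0, 0], [0, 0, 0], 0.2], [[0, 0, 0], [0, 0, 0], 0.2], [[0, 0, 0], [0, 0, 0], 0.2], [[0, 0, 0], [0, 0, 0], 0.2], [[0, 0, 0], [0, 0, 0], 0.2], [[0, 0, 0], [0, 0, 0], 0.2], [[0, 0, 0], [0, 0, 0], 0.2], [[0, 0, 0.01], [0, 0, 0], 0.2]]'

```text
t: 33.15
ee_pos: [406.7, 154.9, -4.4]
orientation: [-1.816, -2.562, 0.002]
ft_force: [0.2, -0.0, -1.8]
width: 65.6
grasp_force: 30.0
```

>>> servo_tool --steps '[[[0, 0, 0.03], [0, 0, 0], 0.2], [[0, 0, 0.036], [0, 0, 0], 0.2], [[0, 0, 0.036], [0, 0, 0], 0.2], [[0, 0, 0.036], [0, 0, 0], 0.2], [[0, 0, 0.036], [0, 0, 0], 0.2], [[0, 0, 0.029], [0, 0, 0], 0.2], [[0.0303, -0.0175, 0], [0, 0, -2], 0.2], [[0.0303, -0.0175, 0], [0, 0, -2], 0.2]]'

```text
t: 33.82
ee_pos: [469.0, 120.6, 202.4]
orientation: [1.901, 2.497, 0.007]
ft_force: [-0.1, 0.1, -1.8]
width: 65.5
grasp_force: 30.0
```

>>> servo_tool --steps '[[[0.0303, -0.0175, 0], [0, 0, -2], 0.2], [[0.0303, -0.0175, 0], [0, 0, -2], 0.2], [[0.0303, -0.0175, 0], [0, 0, -2], 0.2], [[0.0303, -0.0175, 0], [0, 0, -2], 0.2], [[0.0303, -0.0175, 0], [0, 0, -2], 0.2], [[0.0303, -0.0175, 0], [0, 0, -2], 0.2], [[0.0303, -0.0175, 0], [0, 0, -2], 0.2], [[0.0303, -0.0175, 0], [0, 0, -1.7], 0.2]]'

```text
t: 34.48
ee_pos: [711.1, -20.9, 199.4]
orientation: [-2.23, -2.212, 0.001]
ft_force: [0.3, 0.3, -1.3]
width: 65.7
grasp_force: 30.0
```

>>> servo_tool --steps '[[[0, 0, 0], [0, 0, 0], 0.2], [[0, 0, -0.02], [0, 0, 0], 0.2], [[0, 0, -0.03], [0, 0, 0], 0.2], [[0, 0, 0], [0, 0, 0], 0.2], [[0, 0, 0], [0, 0, 0], 0.2], [[0, 0, 0], [0, 0, 0], 0.2], [[0, 0, 0], [0, 0, 0], 0.2], [[0, 0, 0], [0, 0, 0], 0.2]]'

```text
t: 35.15
ee_pos: [711.4, -19.7, 151.2]
orientation: [2.226, 2.214, 0.003]
ft_force: [0.1, -0.1, -2.4]
width: 65.8
grasp_force: 30.0
```

```bash
python3 car.py wrist
```

```text
(array([711.4, -19.7, 151.2]), -0.32, array([ 2.8e-03, -2.0e-04, -1.0e+00])) 65.81279393942886
tile on car [603.2 -19.7] 67.8 50.2 -0.5 [151. 265.]
tile on car [602.3  39.8] 68.3 48.8 -0.4 [136. 171.]
tile on car [602.5  97.8] 68.3 49.8 -0.1 [121.  65.]
batt [900.6   2.2] 76.7 69.7 -76.8 [591. 218.]
batt [600.   38.5] 180.7 83.4 89.3 [188. 173.]
batt [710.1  58.5] 140.5 86.0 89.3 [314. 129.]
```

>>> servo_tool --steps '[[[-0.0005, 0, -0.025], [0, 0, -0.2], 0.2], [[0, 0, -0.015], [0, 0, 0], 0.2], [[0, 0, -0.008], [0, 0, 0], 0.2], [[0, 0, -0.004], [0, 0, 0], 0.2], [[0, 0, -0.002], [0, 0, 0], 0.2], [[0, 0, 0], [0, 0, 0], 0.2], [[0, 0, 0], [0, 0, 0], 0.2], [[0, 0, 0], [0, 0, 0], 0.2]]'

```text
t: 35.87
ee_pos: [710.6, -19.8, 95.7]
orientation: [2.231, 2.21, 0.001]
ft_force: [0.4, 0.7, -1.4]
width: 65.8
grasp_force: 30.0
```

>>> servo_tool --steps '[[[0, 0, -0.001], [0, 0, 0], 0.2], [[0, 0, 0], [0, 0, 0], 0.8], [[0, 0, 0], [0, 0, 0], 0.8], [[0, 0, 0], [0, 0, 0], 0.8], [[0, 0, 0], [0, 0, 0], 0.8], [[0, 0, 0.005], [0, 0, 0], 0.8], [[0, 0, 0.025], [0, 0, 0], 0.8], [[0, 0, 0.03], [0, 0, 0], 0.8]]'

```text
t: 36.53
ee_pos: [708.2, -19.7, 152.4]
orientation: [-2.229, -2.208, 0.005]
ft_force: [0.2, -0.9, -0.1]
width: 79.2
grasp_force: 0.0
```

>>> servo_tool --steps '[[[0, 0, 0.035], [0, 0, 0], 0.8], [[0, 0, 0.035], [0, 0, 0], 0.8], [[-0.0212, 0.0291, 0.01], [0, 0, -0.55], 0.8], [[-0.0212, 0.0291, 0], [0, 0, -0.55], 0.8], [[-0.0212, 0.0291, 0], [0, 0, -0.55], 0.8], [[-0.0212, 0.0291, 0], [0, 0, -0.55], 0.8], [[-0.0212, 0.0291, 0], [0, 0, -0.55], 0.8], [[-0.0212, 0.0291, 0], [0, 0, -0.55], 0.8]]'

```text
t: 37.2
ee_pos: [581.7, 155.9, 234.7]
orientation: [2.295, 2.145, 0.001]
ft_force: [0.8, 0.8, 0.6]
width: 79.1
grasp_force: 0.0
```

>>> servo_tool --steps '[[[-0.0212, 0.0291, 0], [0, 0, -0.55], 1], [[-0.0212, 0.0291, 0], [0, 0, -0.55], 1], [[-0.0212, 0.0291, 0], [0, 0, -0.55], 1], [[-0.0212, 0.0291, 0], [0, 0, -0.55], 1], [[-0.0212, 0.0291, 0], [0, 0, -0.55], 1], [[0, 0, -0.03], [0, 0, 0], 1], [[0, 0, -0.04], [0, 0, 0], 1], [[0, 0, -0.04], [0, 0, 0], 1]]'

```text
t: 37.87
ee_pos: [477.4, 301.9, 124.7]
orientation: [2.343, 2.092, 0.007]
ft_force: [0.7, -1.1, -0.3]
width: 87.5
grasp_force: 0.0
```

>>> servo_tool --steps '[[[0, 0, -0.03], [0, 0, 0], 1], [[0, 0, -0.025], [0, 0, 0], 1], [[0, 0, -0.01], [0, 0, 0], 1], [[0, 0, 0], [0, 0, 0], 1], [[0, 0, 0], [0, 0, 0], 1], [[0, 0, 0], [0, 0, 0], 1], [[0, 0, 0], [0, 0, 0], 1], [[0, 0, 0], [0, 0, 0], 1]]'

```text
t: 38.53
ee_pos: [477.8, 300.9, 60.7]
orientation: [2.345, 2.09, 0.004]
ft_force: [-0.1, -0.7, -0.3]
width: 87.7
grasp_force: 0.0
```

```bash
python3 tl.py; python3 car.py top
```

```text
(array([477.8, 300.9,  60.7]), -6.59, array([ 0.0025,  0.0015, -1.    ]))
wrist [479.5 301.8] 64.9 49.9 -6.6 [321. 255.]
wrist [396.5 355.6] 67.4 49.3 15.3 [188. 191.]
(array([477.6, 300.8,  60.5]), -6.59, array([ 0.0021,  0.0013, -1.    ])) 87.87598686362087
tile on car [595.8  36.7] 61.7 47.6 0.3 [321. 220.]
tile on car [597.5 -25.4] 64.6 45.1 0.0 [344. 220.]
tile on car [596.8  94.9] 64.3 47.7 0.3 [299. 220.]
tile on car [706.4 -24.3] 66.4 48.3 0.0 [344. 180.]
batt [652.3  36.4] 195.6 185.0 -0.9 [321. 203.]
door [653.  177.2] 255.3 40.8 -0.4 [266. 195.]
```

>>> servo_tool --steps '[[[0.001, 0, -0.025], [0, 0, 0], 1], [[0, 0, -0.023], [0, 0, 0], 1], [[0, 0, -0.014], [0, 0, 0], 1], [[0, 0, -0.008], [0, 0, 0], 1], [[0, 0, -0.0035], [0, 0, 0], 1], [[0, 0, 0], [0, 0, 0], 1], [[0, 0, 0], [0, 0, 0], 0.2], [[0, 0, 0], [0, 0, 0], 0.2]]'

```text
t: 39.3
ee_pos: [478.5, 300.7, -13.5]
orientation: [2.345, 2.09, 0.003]
ft_force: [-0.1, -1.2, 0.8]
width: 78.0
grasp_force: 0.0
```

>>> servo_tool --steps '[[[0, 0, 0], [0, 0, 0], 0.2], [[0, 0, 0], [0, 0, 0], 0.2], [[0, 0, 0], [0, 0, 0], 0.2], [[0, 0, 0], [0, 0, 0], 0.2], [[0, 0, 0], [0, 0, 0], 0.2], [[0, 0, 0], [0, 0, 0], 0.2], [[0, 0, 0], [0, 0, 0], 0.2], [[0, 0, 0], [0, 0, 0], 0.2]]'

```text
t: 39.97
ee_pos: [478.4, 300.7, -13.6]
orientation: [2.345, 2.09, 0.002]
ft_force: [-0.6, -0.0, 5.4]
width: 65.8
grasp_force: 30.0
```

>>> servo_tool --steps '[[[0, 0, 0.01], [0, 0, 0], 0.2], [[0, 0, 0.03], [0, 0, 0], 0.2], [[0, 0, 0.036], [0, 0, 0], 0.2], [[0, 0, 0.036], [0, 0, 0], 0.2], [[0, 0, 0.036], [0, 0, 0], 0.2], [[0, 0, 0.036], [0, 0, 0], 0.2], [[0, 0, 0.036], [0, 0, 0], 0.2], [[0, 0, 0.023], [0, 0, 0], 0.2]]'

```text
t: 40.63
ee_pos: [478.4, 300.7, 232.8]
orientation: [2.345, 2.09, 0.006]
ft_force: [1.1, -0.2, -1.6]
width: 66.1
grasp_force: 30.0
```

>>> servo_tool --steps '[[[0.0232, -0.026, 0], [0, 0, 0.6], 0.2], [[0.0232, -0.026, 0], [0, 0, 0.6], 0.2], [[0.0232, -0.026, 0], [0, 0, 0.6], 0.2], [[0.0232, -0.026, 0], [0, 0, 0.6], 0.2], [[0.0232, -0.026, 0], [0, 0, 0.6], 0.2], [[0.0232, -0.026, 0], [0, 0, 0.6], 0.2], [[0.0232, -0.026, 0], [0, 0, 0.6], 0.2], [[0.0232, -0.026, 0], [0, 0, 0.6], 0.2]]'

```text
t: 41.3
ee_pos: [663.7, 90.8, 228.8]
orientation: [-2.255, -2.187, 0.001]
ft_force: [0.8, 0.6, -1.9]
width: 66.1
grasp_force: 30.0
```

>>> servo_tool --steps '[[[0.0232, -0.026, 0], [0, 0, 0.6], 0.2], [[0.0232, -0.026, 0], [0, 0, 0.6], 0.2], [[0, 0, -0.025], [0, 0, 0], 0.2], [[0, 0, -0.035], [0, 0, 0], 0.2], [[0, 0, -0.02], [0, 0, 0], 0.2], [[0, 0, 0], [0, 0, 0], 0.2], [[0, 0, 0], [0, 0, 0], 0.2], [[0, 0, 0], [0, 0, 0], 0.2]]'

```text
t: 41.97
ee_pos: [710.6, 40.5, 150.3]
orientation: [2.232, 2.209, 0.002]
ft_force: [0.5, -0.0, -1.9]
width: 65.9
grasp_force: 30.0
```

>>> servo_tool --steps '[[[0, 0, -0.025], [0, 0, 0], 0.2], [[0, 0, -0.015], [0, 0, 0], 0.2], [[0, 0, -0.008], [0, 0, 0], 0.2], [[0, 0, -0.004], [0, 0, 0], 0.2], [[0, 0, -0.0025], [0, 0, 0], 0.2], [[0, 0, 0], [0, 0, 0], 0.2], [[0, 0, 0], [0, 0, 0], 0.2], [[0, 0, 0], [0, 0, 0], 0.2]]'

```text
t: 42.63
ee_pos: [710.4, 40.3, 94.8]
orientation: [2.232, 2.209, 0.002]
ft_force: [-0.2, 0.1, -1.3]
width: 65.6
grasp_force: 30.0
```

>>> servo_tool --steps '[[[0, 0, -0.0005], [0, 0, 0], 0.8], [[0, 0, 0], [0, 0, 0], 0.8], [[0, 0, 0], [0, 0, 0], 0.8], [[0, 0, 0], [0, 0, 0], 0.8], [[0, 0, 0.005], [0, 0, 0], 0.8], [[0, 0, 0.025], [0, 0, 0], 0.8], [[0, 0, 0.035], [0, 0, 0], 0.8], [[0, 0, 0.035], [0, 0, 0], 0.8]]'

```text
t: 43.3
ee_pos: [709.0, 40.3, 194.0]
orientation: [-2.232, -2.209, 0.003]
ft_force: [1.1, -0.3, 0.7]
width: 78.8
grasp_force: 0.0
```

>>> servo_tool --steps '[[[0, 0, 0.035], [0, 0, 0], 0.8], [[-0.0263, 0.0262, 0], [0, 0, 1.33], 0.8], [[-0.0263, 0.0262, 0], [0, 0, 1.33], 0.8], [[-0.0263, 0.0262, 0], [0, 0, 1.33], 0.8], [[-0.0263, 0.0262, 0], [0, 0, 1.33], 0.8], [[-0.0263, 0.0262, 0], [0, 0, 1.33], 0.8], [[-0.0263, 0.0262, 0], [0, 0, 1.33], 0.8], [[-0.0263, 0.0262, 0], [0, 0, 1.33], 0.8]]'

```text
t: 43.97
ee_pos: [524.4, 224.7, 229.2]
orientation: [2.045, 2.385, 0.001]
ft_force: [0.0, 0.8, -0.3]
width: 79.1
grasp_force: 0.0
```

>>> servo_tool --steps '[[[-0.0263, 0.0262, 0], [0, 0, 1.33], 1], [[-0.0263, 0.0262, 0], [0, 0, 1.33], 1], [[-0.0263, 0.0262, 0], [0, 0, 1.33], 1], [[-0.0263, 0.0262, 0], [0, 0, 1.33], 1], [[-0.0263, 0.0262, 0], [0, 0, 1.33], 1], [[0, 0, -0.03], [0, 0, 0], 1], [[0, 0, -0.04], [0, 0, 0], 1], [[0, 0, -0.04], [0, 0, 0], 1]]'

```text
t: 44.63
ee_pos: [394.6, 356.4, 119.2]
orientation: [1.901, 2.5, 0.007]
ft_force: [0.3, 0.6, -0.9]
width: 87.5
grasp_force: 0.0
```

>>> servo_tool --steps '[[[0, 0, -0.03], [0, 0, 0], 1], [[0, 0, -0.025], [0, 0, 0], 1], [[0, 0, -0.005], [0, 0, 0], 1], [[0, 0, 0], [0, 0, 0], 1], [[0, 0, 0], [0, 0, 0], 1], [[0, 0, 0], [0, 0, 0], 1], [[0, 0, 0], [0, 0, 0], 1], [[0, 0, 0], [0, 0, 0], 1]]'

```text
t: 45.3
ee_pos: [395.1, 355.4, 60.1]
orientation: [1.904, 2.498, 0.004]
ft_force: [-0.0, 0.3, 0.1]
width: 87.7
grasp_force: 0.0
```

```bash
python3 tl.py; python3 car.py top
```

```text
(array([395.1, 355.4,  60.1]), 15.37, array([ 0.0021,  0.0018, -1.    ]))
wrist [393.8 356.9] 64.9 49.7 15.3 [317. 254.]
(array([394.9, 355.3,  59.8]), 15.36, array([ 0.0018,  0.0015, -1.    ])) 87.71074516962005
tile on car [595.8  36.7] 61.7 47.6 0.3 [321. 220.]
tile on car [597.5 -25.4] 64.6 45.1 0.0 [344. 220.]
tile on car [596.8  94.9] 64.5 47.6 0.5 [299. 220.]
tile on car [706.4 -24.3] 66.4 48.3 0.0 [344. 180.]
tile on car [705.9  35.9] 66.1 45.6 0.4 [322. 180.]
batt [652.2  32.1] 196.5 195.6 89.1 [320. 202.]
door [652.9 177.3] 255.3 40.9 -0.5 [266. 195.]
```

>>> servo_tool --steps '[[[-0.0008, 0.0007, -0.025], [0, 0, 0], 1], [[0, 0, -0.023], [0, 0, 0], 1], [[0, 0, -0.014], [0, 0, 0], 1], [[0, 0, -0.007], [0, 0, 0], 1], [[0, 0, -0.0035], [0, 0, 0], 1], [[0, 0, 0], [0, 0, 0], 1], [[0, 0, 0], [0, 0, 0], 0.2], [[0, 0, 0], [0, 0, 0], 0.2]]'

```text
t: 46.07
ee_pos: [394.0, 355.9, -13.0]
orientation: [1.904, 2.498, 0.002]
ft_force: [-0.6, 0.0, -0.2]
width: 78.1
grasp_force: 0.0
```

>>> servo_tool --steps '[[[0, 0, 0], [0, 0, 0], 0.2], [[0, 0, 0], [0, 0, 0], 0.2], [[0, 0, 0], [0, 0, 0], 0.2], [[0, 0, 0], [0, 0, 0], 0.2], [[0, 0, 0], [0, 0, 0], 0.2], [[0, 0, 0], [0, 0, 0], 0.2], [[0, 0, 0], [0, 0, 0], 0.2], [[0, 0, 0], [0, 0, 0], 0.2]]'

```text
t: 46.73
ee_pos: [393.8, 355.7, -13.2]
orientation: [1.904, 2.498, 0.002]
ft_force: [-0.2, -0.3, 6.4]
width: 65.5
grasp_force: 30.0
```

>>> servo_tool --steps '[[[0, 0, 0.01], [0, 0, 0], 0.2], [[0, 0, 0.03], [0, 0, 0], 0.2], [[0, 0, 0.036], [0, 0, 0], 0.2], [[0, 0, 0.036], [0, 0, 0], 0.2], [[0, 0, 0.036], [0, 0, 0], 0.2], [[0, 0, 0.036], [0, 0, 0], 0.2], [[0, 0, 0.036], [0, 0, 0], 0.2], [[0, 0, 0.023], [0, 0, 0], 0.2]]'

```text
t: 47.4
ee_pos: [393.9, 355.9, 233.3]
orientation: [1.904, 2.498, 0.006]
ft_force: [1.3, 0.0, -1.7]
width: 65.6
grasp_force: 30.0
```

>>> servo_tool --steps '[[[0.0288, -0.0232, 0], [0, 0, -1.45], 0.2], [[0.0288, -0.0232, 0], [0, 0, -1.45], 0.2], [[0.0288, -0.0232, 0], [0, 0, -1.45], 0.2], [[0.0288, -0.0232, 0], [0, 0, -1.45], 0.2], [[0.0288, -0.0232, 0], [0, 0, -1.45], 0.2], [[0.0288, -0.0232, 0], [0, 0, -1.45], 0.2], [[0.0288, -0.0232, 0], [0, 0, -1.45], 0.2], [[0.0288, -0.0232, 0], [0, 0, -1.45], 0.2]]'

```text
t: 48.07
ee_pos: [624.5, 168.2, 229.4]
orientation: [-2.148, -2.292, 0.001]
ft_force: [0.9, 1.1, -1.9]
width: 65.7
grasp_force: 30.0
```

>>> servo_tool --steps '[[[0.0288, -0.0232, 0], [0, 0, -1.45], 0.2], [[0.0288, -0.0232, 0], [0, 0, -1.45], 0.2], [[0.0288, -0.0232, 0], [0, 0, -1.45], 0.2], [[0, 0, -0.025], [0, 0, 0], 0.2], [[0, 0, -0.035], [0, 0, 0], 0.2], [[0, 0, -0.02], [0, 0, 0], 0.2], [[0, 0, 0], [0, 0, 0], 0.2], [[0, 0, 0], [0, 0, 0], 0.2]]'

```text
t: 48.73
ee_pos: [709.1, 100.0, 148.2]
orientation: [-2.231, -2.209, 0.004]
ft_force: [0.1, 0.2, -1.1]
width: 65.8
grasp_force: 30.0
```

```bash
python3 car.py wrist
```

```text
(array([709.1, 100. , 148.2]), -0.58, array([-3.1e-03, -4.0e-04, -1.0e+00])) 65.82089432986554
tile on car [711.4   4. ] 63.6 18.4 -0.4 [323. 397.]
tile on car [710.5  22.1] 63.8 9.6 -0.4 [322. 374.]
tile on car [602.5 101.2] 67.9 49.6 -0.6 [152. 264.]
batt [712.3 122.6] 83.3 28.1 -2.0 [324. 225.]
batt [600.6 100.4] 84.3 72.6 -1.6 [179. 235.]
door [709.8 111.4] 89.0 30.8 -0.9 [319. 280.]
door [676.9 181.1] 214.8 39.2 -0.6 [245. 124.]
```

>>> servo_tool --steps '[[[0.0005, 0.0005, -0.025], [0, 0, 0], 0.2], [[0, 0, -0.015], [0, 0, 0], 0.2], [[0, 0, -0.008], [0, 0, 0], 0.2], [[0, 0, -0.004], [0, 0, 0], 0.2], [[0, 0, -0.002], [0, 0, 0], 0.2], [[0, 0, 0], [0, 0, 0], 0.2], [[0, 0, 0], [0, 0, 0], 0.2], [[0, 0, 0], [0, 0, 0], 0.2]]'

```text
t: 49.45
ee_pos: [711.3, 100.8, 96.0]
orientation: [2.232, 2.21, 0.002]
ft_force: [-0.4, 0.9, -1.6]
width: 65.9
grasp_force: 30.0
```

>>> servo_tool --steps '[[[0, 0, -0.0005], [0, 0, 0], 0.8], [[0, 0, 0], [0, 0, 0], 0.8], [[0, 0, 0], [0, 0, 0], 0.8], [[0, 0, 0], [0, 0, 0], 0.8], [[0, 0, 0.005], [0, 0, 0], 0.8], [[0, 0, 0.025], [0, 0, 0], 0.8], [[0, 0, 0.035], [0, 0, 0], 0.8], [[0, 0, 0.035], [0, 0, 0], 0.8]]'

```text
t: 50.12
ee_pos: [709.9, 100.6, 195.0]
orientation: [-2.232, -2.209, 0.003]
ft_force: [1.6, -0.7, -0.1]
width: 78.9
grasp_force: 0.0
```

>>> servo_tool --steps '[[[0, 0, 0.04], [0, 0, 0], 0.8], [[-0.003, 0.01, 0.02], [0, 0, 6], -0.1], [[-0.003, 0.01, 0], [0, 0, 6], -0.1], [[-0.004, 0.01, 0], [0, 0, 6], -0.1], [[-0.004, 0.01, 0], [0, 0, 6], -0.1], [[-0.004, 0.01, 0], [0, 0, 6], -0.1], [[-0.004, 0.01, 0], [0, 0, 6], -0.1], [[-0.004, 0.01, 0], [0, 0, 6], -0.1]]'

```text
t: 50.78
ee_pos: [684.5, 171.2, 255.1]
orientation: [1.285, 2.867, 0.0]
ft_force: [-0.7, 1.5, -0.5]
width: 40.0
grasp_force: 0.0
```

>>> servo_tool --steps '[[[-0.004, 0.009, 0], [0, 0, 6], -0.1], [[-0.004, 0.009, 0], [0, 0, 6], -0.1], [[-0.004, 0.009, 0], [0, 0, 6], -0.1], [[-0.004, 0.009, 0], [0, 0, 6], -0.1], [[-0.004, 0.009, 0], [0, 0, 6], -0.1], [[-0.004, 0.009, 0], [0, 0, 6], -0.1], [[-0.003, 0.01, 0], [0, 0, 6], -0.1], [[-0.003, 0.01, 0], [0, 0, 6], -0.1]]'

```text
t: 51.45
ee_pos: [654.5, 245.1, 255.1]
orientation: [0.008, 3.141, 0.0]
ft_force: [-0.7, 1.7, 0.3]
width: 39.6
grasp_force: 0.0
```

```bash
cat > bar.py <<'E'
from h import *
import sys
print(pose(),sensors.get_obs()['width'])
w=grab('wrist'); cv2.imwrite('pics/'+sys.argv[1],w['color']); P=cloud(w);H=lab(w);z=P[...,2]
for r in rects(w,(z>150)&(z<176)&(H[...,1]<80),160,150): print('bar',*r)
for r in rects(w,(z>176)&(z<194)&(H[...,2]>100),184,500): print('door',*r)
E
python3 bar.py w7.png; python3 car.py top
```

```text
(array([654.5, 245.1, 255.1]), 89.71, array([ 3.e-04,  1.e-04, -1.e+00])) 39.552633418703635
bar [621.  226.9] 188.7 55.8 -0.4 [288. 204.]
door [620.2 183.2] 182.5 39.6 -0.6 [234. 184.]
(array([654. , 246.9, 255.1]), 90.12, array([ 1.e-04,  9.e-04, -1.e+00])) 39.31250090390081
tile on car [597.6 -25.4] 64.6 45.1 0.0 [344. 220.]
tile on car [597.1  36.7] 64.4 47.4 0.1 [321. 220.]
tile on car [596.8  94.9] 64.3 47.7 0.4 [299. 220.]
tile on car [706.4 -24.3] 66.4 48.3 0.0 [344. 180.]
tile on car [705.9  35.9] 66.1 45.6 0.4 [321. 180.]
tile on car [708.2  96.3] 66.1 48.3 0.4 [299. 179.]
door [655.6 177.2] 250.0 40.7 -0.5 [267. 192.]
```

View pics/w7.png

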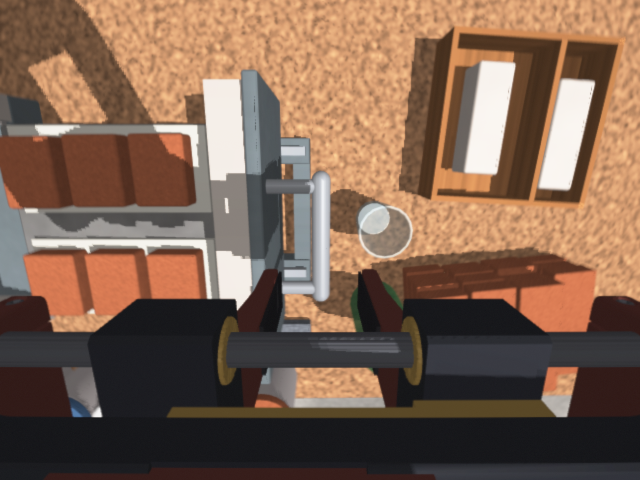

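Run:
```python
from h import *
print(pose()); w=grab('wrist'); print(onplane(w,[[321,187],[321,236],[321,288]],165).round(1)); P=cloud(w); print([P[v,321].round(1) for v in (200,236,270)])
o=sensors.get_obs();Rt=cv2.Rodrigues(np.array(o['orientation'],float))[0]
Q=(P-o['ee_pos'])@Rt
for u,v in [(165,350),(165,310),(100,380),(500,320),(320,350),(320,430),(20,310),(450,420)]: print(u,v,Q[v,u].round(0))
```

```text
(array([654.3, 246. , 255. ]), 89.57, array([ 3.e-04,  4.e-04, -1.e+00]))
[[612.2 248.8 165. ]
 [653.3 248.5 165. ]
 [700.6 248.2 165. ]]
[array([622.5, 248.7, 167. ]), array([653. , 248.5, 166.5]), array([682.7, 248.3, 167.9])]
165 350 [  29.  -29. -124.]
165 310 [  33.  -34. -113.]
100 380 [  23.  -43. -125.]
500 320 [  33.   41. -118.]
320 350 [  27.    2. -119.]
320 430 [  23.    2. -137.]
20 310 [  31.  -71. -110.]
450 420 [  23.   24. -136.]
```

>>> servo_tool --steps '[[[0.001, 0.0015, -0.025], [0, 0, 0], -0.1], [[0, 0, -0.035], [0, 0, 0], -0.1], [[0, 0, -0.03], [0, 0, 0], -0.1], [[0, 0, -0.02], [0, 0, 0], -0.1], [[0, 0, -0.012], [0, 0, 0], -0.1], [[0, 0, -0.006], [0, 0, 0], -0.1], [[0, 0, 0], [0, 0, 0], -0.1], [[0, 0, 0], [0, 0, 0], -0.1]]'

```text
t: 52.27
ee_pos: [656.6, 246.2, 127.7]
orientation: [0.018, 3.14, 0.001]
ft_force: [-0.1, 0.0, -0.1]
width: 39.6
grasp_force: 0.0
```

>>> servo_tool --steps '[[[0, 0, 0], [0, 0, 0], -0.3], [[0, 0, 0], [0, 0, 0], -0.4], [[0, 0, 0], [0, 0, 0], -0.5], [[0, 0, 0], [0, 0, 0], -0.6], [[0, 0, 0], [0, 0, 0], -0.7], [[0, 0, 0], [0, 0, 0], -0.8], [[0, 0, 0], [0, 0, 0], -0.8], [[0, 0, 0], [0, 0, 0], -0.8]]'

```text
t: 52.93
ee_pos: [656.0, 245.9, 127.3]
orientation: [0.016, 3.141, -0.001]
ft_force: [-0.8, -4.4, 5.6]
width: 15.2
grasp_force: 30.0
```

>>> servo_tool --steps '[[[0, -0.001, 0], [0, 0, 0], -0.8], [[0, -0.001, 0], [0, 0, 0], -0.8], [[0, -0.001, 0], [0, 0, 0], -0.8], [[0, -0.001, 0], [0, 0, 0], -0.8], [[0, -0.001, 0], [0, 0, 0], -0.8], [[0, -0.001, 0], [0, 0, 0], -0.8], [[0, -0.001, 0], [0, 0, 0], -0.8], [[0, -0.001, 0], [0, 0, 0], -0.8]]'

```text
t: 53.6
ee_pos: [656.0, 241.4, 127.3]
orientation: [0.016, 3.14, 0.007]
ft_force: [-2.6, 10.2, 3.6]
width: 15.5
grasp_force: 30.0
```

>>> servo_tool --steps '[[[0, -0.0015, 0], [0, 0, 0], -0.8], [[0, -0.0015, 0], [0, 0, 0], -0.8], [[0, -0.0015, 0], [0, 0, 0], -0.8], [[0, -0.0015, 0], [0, 0, 0], -0.8], [[0, -0.0015, 0], [0, 0, 0], -0.8], [[0, -0.0015, 0], [0, 0, 0], -0.8], [[0, -0.0015, 0], [0, 0, 0], -0.8], [[0, -0.0015, 0], [0, 0, 0], -0.8]]'

```text
t: 54.27
ee_pos: [655.9, 229.4, 127.3]
orientation: [0.016, 3.14, 0.007]
ft_force: [-1.9, 11.2, 4.6]
width: 15.0
grasp_force: 30.0
```

>>> servo_tool --steps '[[[0, -0.0015, 0], [0, 0, 0], -0.8], [[0, -0.0015, 0], [0, 0, 0], -0.8], [[0, -0.0015, 0], [0, 0, 0], -0.8], [[0, -0.0015, 0], [0, 0, 0], -0.8], [[0, -0.0015, 0], [0, 0, 0], -0.8], [[0, -0.0015, 0], [0, 0, 0], -0.8], [[0, -0.0015, 0], [0, 0, 0], -0.8], [[0, -0.0015, 0], [0, 0, 0], -0.8]]'

```text
t: 54.93
ee_pos: [655.7, 217.4, 127.3]
orientation: [0.016, 3.141, 0.007]
ft_force: [-2.7, 9.4, 5.4]
width: 15.1
grasp_force: 30.0
```

>>> servo_tool --steps '[[[0, -0.0015, 0], [0, 0, 0], -0.8], [[0, -0.0015, 0], [0, 0, 0], -0.8], [[0, -0.0015, 0], [0, 0, 0], -0.8], [[0, -0.0015, 0], [0, 0, 0], -0.8], [[0, -0.0015, 0], [0, 0, 0], -0.8], [[0, -0.0015, 0], [0, 0, 0], -0.8], [[0, -0.0015, 0], [0, 0, 0], -0.8], [[0, -0.0015, 0], [0, 0, 0], -0.8]]'

```text
t: 55.6
ee_pos: [655.6, 205.3, 127.3]
orientation: [0.016, 3.141, 0.007]
ft_force: [-3.3, 11.2, 5.4]
width: 15.0
grasp_force: 30.0
```

>>> servo_tool --steps '[[[0, -0.0015, 0], [0, 0, 0], -0.8], [[0, -0.0015, 0], [0, 0, 0], -0.8], [[0, -0.0015, 0], [0, 0, 0], -0.8], [[0, -0.0015, 0], [0, 0, 0], -0.8], [[0, -0.0015, 0], [0, 0, 0], -0.8], [[0, -0.0015, 0], [0, 0, 0], -0.8], [[0, -0.0015, 0], [0, 0, 0], -0.8], [[0, -0.0015, 0], [0, 0, 0], -0.8]]'

```text
t: 56.27
ee_pos: [655.4, 191.4, 127.3]
orientation: [-0.015, -3.141, -0.002]
ft_force: [-2.8, 2.8, 7.3]
width: 15.4
grasp_force: 30.0
```

>>> servo_tool --steps '[[[0, -0.0015, 0], [0, 0, 0], -0.8], [[0, -0.0015, 0], [0, 0, 0], -0.8], [[0, -0.0015, 0], [0, 0, 0], -0.8], [[0, -0.0015, 0], [0, 0, 0], -0.8], [[0, -0.0015, 0], [0, 0, 0], -0.8], [[0, -0.0015, 0], [0, 0, 0], -0.8], [[0, -0.0015, 0], [0, 0, 0], -0.8], [[0, -0.0015, 0], [0, 0, 0], -0.8]]'

```text
t: 56.93
ee_pos: [655.3, 179.2, 127.3]
orientation: [-0.016, -3.141, -0.002]
ft_force: [-5.3, 2.7, 7.1]
width: 15.4
grasp_force: 30.0
```

>>> servo_tool --steps '[[[-0.0001, -0.003, 0], [0, 0, 0], -0.8], [[-0.0001, -0.003, 0], [0, 0, 0], -0.8], [[-0.0001, -0.003, 0], [0, 0, 0], -0.8], [[-0.0001, -0.003, 0], [0, 0, 0], -0.8], [[-0.0001, -0.003, 0], [0, 0, 0], -0.8], [[-0.0001, -0.003, 0], [0, 0, 0], -0.8], [[-0.0001, -0.003, 0], [0, 0, 0], -0.8], [[-0.0001, -0.003, 0], [0, 0, 0], -0.8]]'

```text
t: 57.6
ee_pos: [655.0, 155.1, 127.3]
orientation: [0.016, 3.141, 0.002]
ft_force: [-2.1, 2.9, 6.3]
width: 15.2
grasp_force: 30.0
```

>>> servo_tool --steps '[[[0, -0.003, 0], [0, 0, 0], -0.8], [[0, -0.003, 0], [0, 0, 0], -0.8], [[0, -0.003, 0], [0, 0, 0], -0.8], [[0, -0.003, 0], [0, 0, 0], -0.8], [[0, -0.003, 0], [0, 0, 0], -0.8], [[0, -0.003, 0], [0, 0, 0], -0.8], [[0, -0.003, 0], [0, 0, 0], -0.8], [[0, -0.003, 0], [0, 0, 0], -0.8]]'

```text
t: 58.27
ee_pos: [654.8, 131.1, 127.2]
orientation: [-0.016, -3.142, -0.002]
ft_force: [-3.0, 2.6, 7.4]
width: 15.3
grasp_force: 30.0
```

>>> servo_tool --steps '[[[0, -0.003, 0], [0, 0, 0], -0.8], [[0, -0.003, 0], [0, 0, 0], -0.8], [[0, -0.003, 0], [0, 0, 0], -0.8], [[0, -0.003, 0], [0, 0, 0], -0.8], [[0, -0.003, 0], [0, 0, 0], -0.8], [[0, -0.003, 0], [0, 0, 0], -0.8], [[0, -0.003, 0], [0, 0, 0], -0.8], [[0, -0.003, 0], [0, 0, 0], -0.8]]'

```text
t: 58.93
ee_pos: [654.5, 107.1, 127.2]
orientation: [-0.016, -3.141, -0.002]
ft_force: [-4.4, 4.0, 7.6]
width: 15.3
grasp_force: 30.0
```

```bash
python3 bar.py w8.png; python3 car.py top
python3 - <<'E'
from h import *
d=grab('top'); cv2.imwrite('pics/t8.png',d['color'][60:320,120:540].repeat(1,0))
E
```

```text
(array([654.5, 107.1, 127.2]), 89.42, array([-6.0e-04,  1.3e-03, -1.0e+00])) 15.292538784536172
bar [704.7 104.8] 21.2 20.9 89.4 [315. 382.]
bar [599.9  87.8] 146.0 60.1 -0.1 [252. 190.]
door [686.4  30.3] 19.8 8.4 -0.5 [145. 387.]
door [597.4  46.7] 122.6 40.0 -0.7 [148. 151.]
(array([654.5, 106.2, 127.3]), 89.42, array([-7.e-04,  4.e-04, -1.e+00])) 15.560760455928214
tile on car [595.3 -92.8] 64.9 26.6 -0.5 [370. 221.]
tile on car [595.  -42.6] 64.7 47.8 -0.1 [351. 221.]
tile on car [705.5 -92.6] 64.0 29.6 -0.5 [370. 181.]
tile on car [706.5 -41.7] 66.6 45.7 -0.1 [350. 180.]
```

View pics/t8.png

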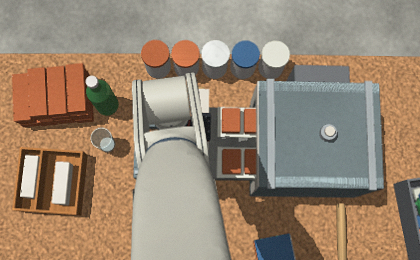

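Run:
```python
from h import *
import pickle
d=pickle.load(open('top0.pkl','rb')); P=cloud(d).reshape(-1,3)
for y in range(-130,-95,5):
    k=(P[:,0]>560)&(P[:,0]<750)&(P[:,1]>y)&(P[:,1]<y+5)&(P[:,2]>195); print(y,k.sum(),np.percentile(P[k,2],[50,98]).round(0) if k.sum() else '')
w=grab('wrist');P=cloud(w);o=sensors.get_obs();Rt=cv2.Rodrigues(np.array(o['orientation'],float))[0]
Q=((P-o['ee_pos'])@Rt).reshape(-1,3)
k=(Q[:,1]<-55)&(Q[:,1]>-95)&(abs(Q[:,0])<45)&(Q[:,2]<-90)&(Q[:,2]>-250)
print(k.sum(),Q[k].max(0),Q[k].min(0))
```

```text
-130 174 [218. 222.]
-125 145 [215. 220.]
-120 153 [215. 219.]
-115 146 [215. 219.]
-110 153 [214. 219.]
-105 133 [202. 216.]
-100 0 
7495 [  32.86707557  -55.00299463 -100.8363563 ] [  -7.05990252  -80.52453501 -134.92116185]
```

>>> servo_tool --steps '[[[-0.0001, -0.003, 0], [0, 0, 0], -0.8], [[-0.0001, -0.003, 0], [0, 0, 0], -0.8], [[-0.0001, -0.003, 0], [0, 0, 0], -0.8], [[-0.0001, -0.003, 0], [0, 0, 0], -0.8], [[-0.0001, -0.003, 0], [0, 0, 0], -0.8], [[0, -0.003, 0], [0, 0, 0], -0.8], [[0, -0.003, 0], [0, 0, 0], -0.8], [[0, -0.003, 0], [0, 0, 0], -0.8]]'

```text
t: 59.8
ee_pos: [654.2, 83.0, 127.2]
orientation: [-0.016, -3.141, -0.002]
ft_force: [-3.4, 4.1, 8.3]
width: 15.0
grasp_force: 30.0
```

>>> servo_tool --steps '[[[0, -0.003, 0], [0, 0, 0], -0.8], [[0, -0.003, 0], [0, 0, 0], -0.8], [[0, -0.003, 0], [0, 0, 0], -0.8], [[0, -0.003, 0], [0, 0, 0], -0.8], [[0, -0.003, 0], [0, 0, 0], -0.8], [[0, -0.003, 0], [0, 0, 0], -0.8], [[0, -0.003, 0], [0, 0, 0], -0.8], [[0, -0.003, 0], [0, 0, 0], -0.8]]'

```text
t: 60.47
ee_pos: [654.0, 59.0, 127.3]
orientation: [-0.016, -3.141, -0.002]
ft_force: [-4.6, 3.8, 8.1]
width: 15.3
grasp_force: 30.0
```

>>> servo_tool --steps '[[[0, -0.003, 0], [0, 0, 0], -0.8], [[0, -0.003, 0], [0, 0, 0], -0.8], [[0, -0.003, 0], [0, 0, 0], -0.8], [[0, -0.003, 0], [0, 0, 0], -0.8], [[0, -0.003, 0], [0, 0, 0], -0.8], [[0, -0.003, 0], [0, 0, 0], -0.8], [[0, -0.003, 0], [0, 0, 0], -0.8], [[0, -0.003, 0], [0, 0, 0], -0.8]]'

```text
t: 61.13
ee_pos: [653.7, 35.0, 127.2]
orientation: [-0.016, -3.14, -0.002]
ft_force: [-5.7, 2.3, 9.0]
width: 15.0
grasp_force: 30.0
```

>>> servo_tool --steps '[[[0, -0.002, 0], [0, 0, 0], -0.8], [[0, -0.002, 0], [0, 0, 0], -0.8], [[0, -0.002, 0], [0, 0, 0], -0.8], [[0, -0.002, 0], [0, 0, 0], -0.8], [[0, -0.002, 0], [0, 0, 0], -0.8], [[0, -0.002, 0], [0, 0, 0], -0.8], [[0, -0.002, 0], [0, 0, 0], -0.8], [[0, -0.002, 0], [0, 0, 0], -0.8]]'

```text
t: 61.8
ee_pos: [653.5, 19.0, 127.2]
orientation: [-0.016, -3.14, -0.002]
ft_force: [-5.0, 2.3, 9.6]
width: 15.4
grasp_force: 30.0
```

>>> servo_tool --steps '[[[0, -0.002, 0], [0, 0, 0], -0.8], [[0, -0.002, 0], [0, 0, 0], -0.8], [[0, -0.002, 0], [0, 0, 0], -0.8], [[0, -0.002, 0], [0, 0, 0], -0.8], [[0, -0.002, 0], [0, 0, 0], -0.8], [[0, -0.002, 0], [0, 0, 0], -0.8], [[0, -0.002, 0], [0, 0, 0], -0.8], [[0, -0.002, 0], [0, 0, 0], -0.8]]'

```text
t: 62.47
ee_pos: [653.3, 3.0, 127.2]
orientation: [-0.016, -3.139, -0.002]
ft_force: [-5.6, 2.3, 11.7]
width: 15.1
grasp_force: 30.0
```

>>> servo_tool --steps '[[[-0.0003, -0.001, 0.0003], [0, 0, 0], -0.8], [[-0.0003, -0.001, 0.0003], [0, 0, 0], -0.8], [[0, -0.001, 0], [0, 0, 0], -0.8], [[0, -0.001, 0], [0, 0, 0], -0.8], [[0, -0.001, 0], [0, 0, 0], -0.8], [[0, -0.001, 0], [0, 0, 0], -0.8], [[0, -0.001, 0], [0, 0, 0], -0.8], [[0, -0.001, 0], [0, 0, 0], -0.8]]'

```text
t: 63.13
ee_pos: [653.2, -5.4, 127.3]
orientation: [-0.016, -3.14, -0.001]
ft_force: [-3.4, 3.1, 6.2]
width: 15.0
grasp_force: 30.0
```

>>> servo_tool --steps '[[[0, -0.001, 0], [0, 0, 0], -0.8], [[0, -0.001, 0], [0, 0, 0], -0.8], [[0, -0.001, 0], [0, 0, 0], -0.8], [[0, -0.001, 0], [0, 0, 0], -0.8], [[0, -0.001, 0], [0, 0, 0], -0.8], [[0, -0.001, 0], [0, 0, 0], -0.8], [[0, -0.001, 0], [0, 0, 0], -0.8], [[0, -0.001, 0], [0, 0, 0], -0.8]]'

```text
t: 63.8
ee_pos: [653.1, -13.3, 127.3]
orientation: [-0.016, -3.14, -0.001]
ft_force: [-4.1, 3.5, 6.8]
width: 15.0
grasp_force: 30.0
```

>>> servo_tool --steps '[[[0, -0.0006, 0], [0, 0, 0], -0.8], [[0, -0.0006, 0], [0, 0, 0], -0.8], [[0, -0.0006, 0], [0, 0, 0], -0.8], [[0, -0.0006, 0], [0, 0, 0], -0.8], [[0, -0.0006, 0], [0, 0, 0], -0.8], [[0, -0.0006, 0], [0, 0, 0], -0.8], [[0, -0.0006, 0], [0, 0, 0], -0.8], [[0, -0.0006, 0], [0, 0, 0], -0.8]]'

```text
t: 64.47
ee_pos: [653.1, -17.7, 127.3]
orientation: [-0.016, -3.14, -0.002]
ft_force: [-4.3, 7.8, 7.2]
width: 15.1
grasp_force: 30.0
```

Force is rising; continue gently to confirm the stop.

>>> servo_tool --steps '[[[0, -0.0005, 0], [0, 0, 0], -0.8], [[0, -0.0005, 0], [0, 0, 0], -0.8], [[0, -0.0005, 0], [0, 0, 0], -0.8], [[0, -0.0005, 0], [0, 0, 0], -0.8], [[0, -0.0005, 0], [0, 0, 0], -0.8], [[0, 0, 0], [0, 0, 0], -0.8], [[0, 0, 0], [0, 0, 0], -0.8], [[0, 0, 0], [0, 0, 0], -0.8]]'

```text
t: 65.13
ee_pos: [653.1, -17.6, 127.3]
orientation: [-0.016, -3.14, -0.007]
ft_force: [-4.0, 14.7, 7.2]
width: 15.0
grasp_force: 30.0
```

```bash
python3 -c "
from h import *;print(pose(),sensors.get_obs()['ft_force'])"
```

```text
(array([653.1, -17.6, 127.3]), 89.42, array([-0.0016,  0.0047, -1.    ])) [-3.99547206 14.71356255  7.16477147]
```

>>> servo_tool --steps '[[[0, 0.001, 0], [0, 0, 0], -0.8], [[0, 0, 0], [0, 0, 0], -0.5], [[0, 0, 0], [0, 0, 0], -0.3], [[0, 0, 0], [0, 0, 0], -0.3], [[0, 0, 0], [0, 0, 0], -0.2], [[0, 0, 0], [0, 0, 0], -0.2], [[0, 0, 0], [0, 0, 0], -0.2], [[0, 0, 0], [0, 0, 0], -0.2]]'

```text
t: 65.8
ee_pos: [653.8, -20.3, 127.1]
orientation: [-0.016, -3.141, 0.0]
ft_force: [-0.5, -0.2, 0.3]
width: 35.2
grasp_force: 0.0
```

>>> servo_tool --steps '[[[0, 0, 0.01], [0, 0, 0], -0.2], [[0, 0, 0.02], [0, 0, 0], -0.2], [[0, 0, 0.03], [0, 0, 0], -0.2], [[0, 0, 0.03], [0, 0, 0], -0.2], [[0, 0, 0.03], [0, 0, 0], -0.2], [[0, 0, 0.03], [0, 0, 0], -0.2], [[0, 0.02, 0], [0, 0, 0], -0.2], [[0, 0.03, 0], [0, 0, 0], -0.2]]'

```text
t: 66.47
ee_pos: [655.3, 28.3, 281.1]
orientation: [0.021, 3.136, -0.001]
ft_force: [-0.4, 0.5, -0.5]
width: 35.3
grasp_force: 0.0
```

>>> servo_tool --steps '[[[0, 0.03, 0], [0, 0, 0], -0.2], [[0, 0.03, 0], [0, 0, 0], -0.2], [[0, 0.03, 0], [0, 0, 0], -0.2], [[0, 0.03, 0], [0, 0, 0], -0.2], [[0, 0.03, 0], [0, 0, 0], -0.2], [[0, 0.03, 0], [0, 0, 0], -0.2], [[0, 0, 0], [0, 0, 0], -0.2], [[0, 0, 0], [0, 0, 0], -0.2]]'

```text
t: 67.13
ee_pos: [653.6, 211.4, 277.7]
orientation: [0.012, 3.141, -0.0]
ft_force: [-0.4, -0.0, 0.2]
width: 35.1
grasp_force: 0.0
```

```bash
python3 bar.py w9.png
python3 - <<'E'
from h import *
d=grab('top'); cv2.imwrite('pics/t9.png',d['color'][60:320,100:540]); d=grab('scene'); cv2.imwrite('pics/s9.png',d['color'])
E
```

```text
(array([653.6, 211.4, 277.7]), 89.57, array([ 5.e-04, -0.e+00, -1.e+00])) 35.10869258295333
bar [641.9 -42.1] 229.1 72.5 -0.5 [ 36. 213.]
door [669.3 -56.7] 94.1 22.3 -14.1 [  8. 254.]
```

View pics/s9.png

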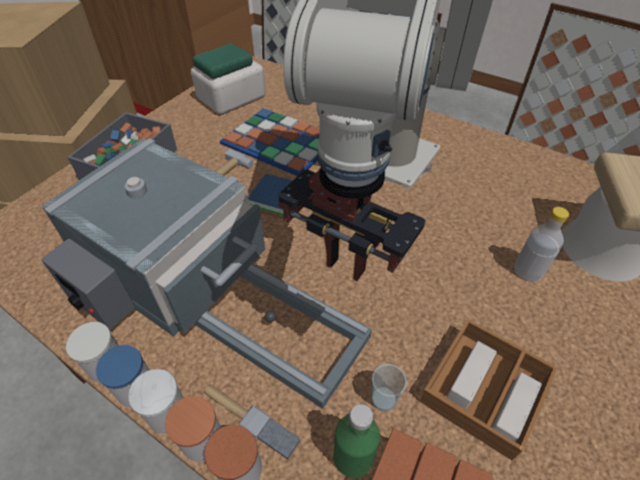

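Run:
```python
from h import *
d=grab('top'); P=cloud(d); z=P[...,2]
k=(z>174)&(z<196)&(P[...,0]>500)&(P[...,0]<800)&(P[...,1]<0)&(P[...,1]>-110)
for r in rects(d,k,184,100): print(*r)
k=(z>150)&(z<172)&(P[...,0]>580)&(P[...,0]<730)&(P[...,1]<20)&(P[...,1]>-60)
for r in rects(d,k,160,50): print('bar',*r)
```

```text
[652.5 -85.1] 261.5 40.9 -0.4 [369. 196.]
bar [651.9 -35.7] 114.4 46.6 -0.4 [347. 197.]
```

```bash
python3 -c "
from workcell import close_job; print(close_job())"
```

```text
the job is handed in; nothing more can be done
None
```

The job is handed in: the post lies in the empty crate compartment, all six tiles are on the batts in two rows of three, and the car was eased in until it stalled against its stop with the door shut. The verdict was not shown to me.

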